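Ram two spice jars home in a slanting tube rack

ROBOT

A 6-joint arm with a two-finger parallel gripper is mounted at the origin on a cart in front of the work surface, level with it; the furniture and walls round the work are solid. World frame = base frame: x ahead of the robot, y to its left, z up, the work surface at z = 0. Lengths are in m, angles in rad, forces in N, time in s.
With the tool pointing down it reaches from about 0.375 to 0.975 m from the base axis. Payload 3.8 kg.
Tool frame: the origin (TCP) lies midway between the tips of the shut fingers; the grasp point (between the pads) lies arm.pinch_z behind it (arm.pinch_z is the distance from the TCP to the grasp point, in m); z points along the fingers, y is the direction in which the jaws open and shut (so a half turn about z gives the same grasp; the last joint's range is limited). The gripper opens to 85 mm and grips with 20 to 120 N. Pads are 22 mm wide; open, the fingers measure 114 mm over their backs; the gripper's body (76 mm by 85 mm) begins 54 mm behind the grasp point. The pads swing forward as they close: fully open they stand 13 mm farther back than shut.
Start: joints at [1.174, 0.264, 1.604, -0, 1.274, -0.037], TCP at [0.238, 0.632, 0.231] pointing down, gripper open.
Joint ranges: [-2.63, 2.63], [-0.94, 2.18], [0.31, 2.57], [-1.31, 4.45], [0, 2.66], [-2.55, 2.55]. Speed limits (rad/s): [2.57, 2.57, 3.14, 3.14, 3.14, 3.14].

INTERFACE

Orientations are given as [roll, pitch, yaw] about the fixed x, y, z axes, in that order (R = Rz(yaw) Ry(pitch) Rx(roll)).
In Python, from station import arm, optics, ticket gives the robot as it stands.
- The arm moves only by the shell command python3 -m creep 'ROWS' [FORCE]. ROWS is JSON, one flat list of numbers, 5 for each row, row after row: the shift along the tool's x, y, z in mm, then the turn about the tool's z in degrees, then the finger opening in mm, from 0 to 85.4. A call has 1 to 20 rows; each row shifts and turns the commanded pose from where the row before left it, along the tool's axes as they then stand; what a row does not reach is not made up. A row lasts 1/12 s, in which the tool goes at most 41.7 mm and 7.16 degrees, less where a joint would pass 70% of its speed; a pose out of reach is approached as far as the arm can. A call with a gripper value outside its range is refused whole. The fingers move at their own pace and stop on an object; FORCE is the grip in N (left out, the last holds). Time passes only in rows, so rows that do not move let the fingers close. It gives the time, the measured TCP pose, the force and the opening at its end, in the units of the state.
- arm.sense(): the state, without advancing time (a new reading comes with each control period).
- optics.capture(name): name is "scene" or "side" or "wrist"; returns the picture (480x640x3 uint8, red, green, blue); there is no depth.
- optics.camera_model(name): a dict with "fx", "fy", "cx", "cy" (pixels), "eye" and "rotation" of the camera in the world; the wrist camera has in their place "tool_from_camera" (4x4, takes a point from camera to tool coordinates, whose origin is the TCP and whose axes are the flange's). Camera axes: x right, y up, looking along -z (the intrinsics and any distortion apply to the point x, -y, -z); pixel columns grow to the right and rows downward; lengths in m; the calibration is good to about 2 mm. A picture is of the moment at which its call begins: read the wrist's pose just before it. camera_model takes no time and is no camera call.
- ticket.close_job(): hands the job in, once; it reports no verdict.
The state is a dict: "time": time; "joint_pos": joint angles; "qd": joint speeds; "joint_torque": joint torques, N m; "tcp_pos": TCP position; "ee_rot": TCP orientation; "contact_force": force on the tool from outside, world axes, zero at the start; "torque": the same for the moment, N m; "width": opening from 0.0 (shut) to 1.0 (fully open).
Only numpy, scipy, OpenCV 4.12 (cv2) and the standard library are available. Lean on these libraries where they do the work, as an engineer would, in place of code of your own. Each camera call takes 0.05 s, during which the arm holds its last target.

TASK

Take the wooden rod from its block and use it to push the spice jar in the left tube, then the one in the right tube, down against the spring until it bottoms firmly and the catch snaps over its lid; press with feeling, do not force the glass. Then stand the rod back in its block and leave the other things where they are.

Things in the scene. Friction and masses are not known exactly. Their poses are not given: they have to be found in the camera images.
- left_mouth (a point): centre of the open upper end of the left tube (further to +y). Two clear round tubes with steel rims, bore 48 mm, outside 56 mm, 180 mm long, 110 mm apart, in a fixed wooden rack, lean 30 degrees from vertical: the mouths look up and back towards the robot. z axis: out of the tube along its axis; y axis: towards the rack's left. The jar's lid lies 20 to 40 mm down inside the mouth at first
- right_mouth (a point): the same for the right tube (further to -y)
- left_lid (a point): centre of the top face of the lid of the glass spice jar in the left tube (jar 106 mm tall, 45 mm across the red lid, flat lid; loose in the tube, held up by drag, resting on the plunger or up to 14 mm above it); z axis along the jar, out of the tube
- right_lid (a point): the same for the jar in the right tube
- jar_left: the jar in the left tube; origin at the centre of its underside, z along the jar. About 3 mm before the plunger's stop a spring catch (a steel nose that reaches 6 mm into the bore on the robot's side) snaps in above the lid; let go then, the jar rises to the catch and the plunger stays at about 0.022. Not caught, it rises to 0 again
- jar_right: the jar in the right tube, likewise
- plunger_left (a joint): travel of the sprung plunger under the left jar, m: 0 = up, 0.026 = bottomed on its stop, a hard rubber cushion that gives 1 mm for each further 6 N (4 mm at most). Spring: 2.6 N at the top, 6 N at the stop; the jar's drag adds a few N, so about 10 N bottom it. The height of the whole stop in the tube varies by up to 7 mm either way, for each tube on its own
- plunger_right (a joint): the same under the right jar
- rod_mid (a point): half-way up the wooden rod: round, 175 mm long; from its foot up: a pressing foot 24 mm across for 30 mm, a shaft 18 mm across, and from 98 to 168 mm a handle 23 mm across; z axis points from foot to handle. It stands upright in the block at first, foot down, 45 mm of it in the hole. 0.12 kg
- rod_foot (a point): centre of the rod's flat lower end
- rod: the rod; origin at the centre of its flat lower end, z towards the handle
- holder_hole0 (a point): centre of the mouth of the hole in the fixed light wooden block (90 x 90 x 55 mm) that holds the rod: hole 30 mm across, 45 mm deep, z up; the mouth is 55 mm above the worktop
- tin: bystander: squat food tin, 75 mm across, 58 mm tall; origin at the centre of its underside
- mill: bystander: white salt shaker with a domed top, 44 mm across, 90 mm tall, between the rod's block and the rack; origin at the centre of its underside

How it is judged:
On the way, in this order (a step that is already met when the one before it is completed fails the run):
1. the rod presses the left jar down until its plunger is bottomed on the stop (value of joint plunger_left above 0.0245 m and contact force between rod and jar_left above 4 N), for 0.1 s.
2. the rod presses the right jar down until its plunger is bottomed on the stop (value of joint plunger_right above 0.0245 m and contact force between rod and jar_right above 4 N), for 0.1 s.
At the end, for the whole second after the job is handed in: both jars are caught: each plunger stays at more than 0.019 m of its 0.026 m travel with nothing pressing; the rod stands in the hole of its block, its foot at least 35 mm below the hole's mouth and within 15 mm of its axis, leaning less than 0.25 rad, at rest (value of joint each of plunger_left, plunger_right above 0.019 m and horizontal distance between rod_foot and holder_hole0 below 0.015 m and z of rod_foot in the frame of holder_hole0 below -0.035 m and angle between rod_mid's own z axis and vertical below 0.25 rad and linear speed of rod below 0.02 m/s); the robot touches nothing.
It fails at once if a jar was pressed with more than 45 N (contact force between rod and jar_left above 45 N or contact force between rod and jar_right above 45 N).
It fails at once if a bystander was moved more than 30 mm (distance of any of tin, mill from where it was at the start of the episode above 0.03 m).
It also fails if it takes over 67 s, if anything falls off the work surface, if the arm or the gripper's body presses on something with over 40 N, if the wrist force passes 120 N, or if a joint passes its speed limit or range.

## Working session

There is one attempt and no reset: what is moved stays moved. The work goes in short steps, Python scripts to look and compute and a shell command to move; the robot and the scene stay as the last step left them, time stands still between calls to the robot, and variables do not carry over. Pictures are saved under pics/ and viewed, and the job is handed in when it is done.

```bash
ls; mkdir -p pics
python3 - <<'E'
from station import arm, optics, ticket
import cv2,numpy as np
print(arm.sense(), arm.pinch_z)
for n in ["scene","side","wrist"]:
    im=optics.capture(n); cv2.imwrite(f"pics/{n}0.png",im[:,:,::-1]); print(n,optics.camera_model(n))
E
```

```text
pics
{'time': 0.0, 'joint_pos': array([ 1.17412259e+00,  2.64762132e-01,  1.60536675e+00, -9.07888333e-06,
        1.27368209e+00, -3.68991429e-02]), 'qd': array([-0.00173126, -0.00015174, -0.00149742,  0.00268303,  0.00040953,
       -0.00149934]), 'joint_torque': array([-1.17214979e-03, -5.15120137e+01, -3.67304778e+01, -1.39841550e-04,
        1.33248285e-02,  7.54050433e-06]), 'tcp_pos': array([0.23736787, 0.63111672, 0.22995988]), 'ee_rot': array([-3.13937553e+00, -7.31660991e-05,  2.78182065e+00]), 'contact_force': array([ 0.28589944, -0.31409234,  0.11196997]), 'torque': array([ 0.01113937,  0.04094386, -0.02846086]), 'width': 0.9969373899236661} 0.0187
scene {'fx': 473.07766345058144, 'fy': 473.07766345058144, 'cx': 318.00632358993704, 'cy': 238.20886476600404, 'eye': array([-0.25376565, -0.49660882,  0.74645807]), 'rotation': array([ 0.97002943,  0.02255001, -1.05694153])}
side {'fx': 497.21503559523353, 'fy': 497.21503559523353, 'cx': 313.95766155075603, 'cy': 235.83490841621852, 'eye': array([ 0.33020305, -1.15797732,  0.75940122]), 'rotation': array([ 1.07350038,  0.02201415, -0.16882504])}
wrist {'fx': 428.06025018299636, 'fy': 428.06025018299636, 'cx': 321.6900782352705, 'cy': 236.55989092083672, 'tool_from_camera': array([[-3.23260644e-04,  9.61832777e-01,  2.73637724e-01,
         6.93699450e-02],
       [ 9.99999872e-01,  4.17218714e-04, -2.85172785e-04,
        -5.43349258e-04],
       [-3.88455311e-04,  2.73637597e-01, -9.61832789e-01,
        -1.42265848e-01],
       [ 0.00000000e+00,  0.00000000e+00,  0.00000000e+00,
         1.00000000e+00]])}
```

View pics/scene0.png

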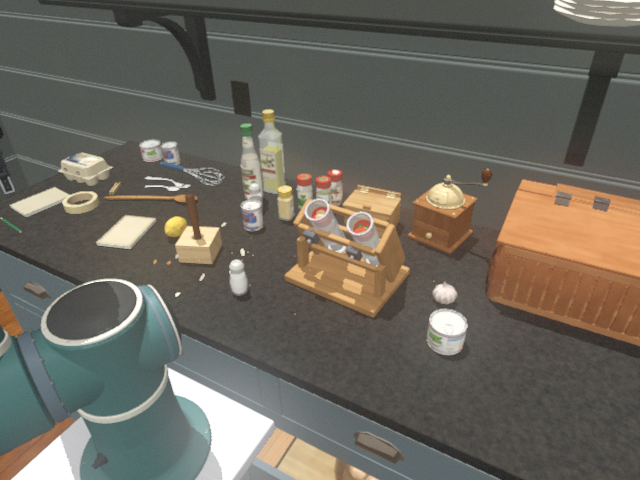

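View pics/side0.png

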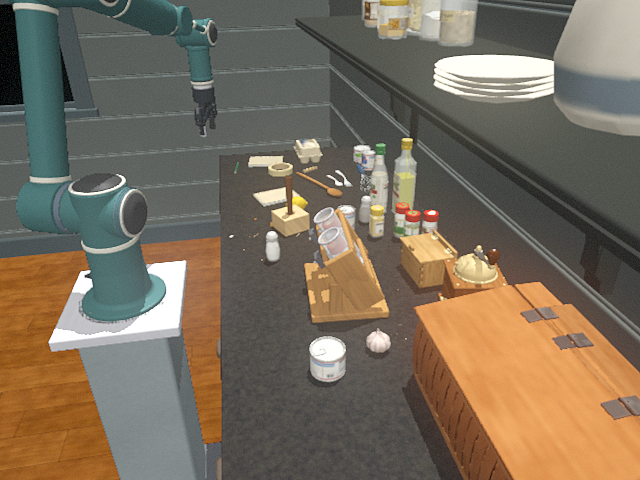

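View pics/wrist0.png

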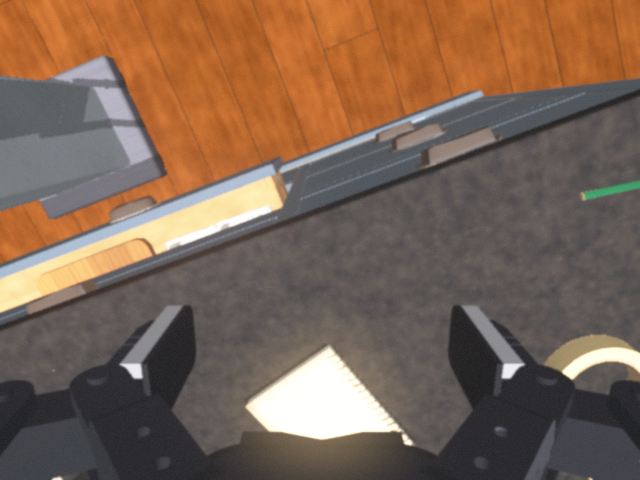

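The side view shows the rod's block near (290,220), the rack near (345,270) and the tin near (327,358). In the scene view the rod is near (197,235) and the tube mouths are near (320,212) and (361,228). I'll enlarge these for precise readings.

```bash
cat > h.py <<'E'
import numpy as np,cv2
from scipy.spatial.transform import Rotation as Ro
from scipy.optimize import least_squares
from station import arm, optics, ticket
def cam(n):
    m=optics.camera_model(n)
    K=(m['fx'],m['fy'],m['cx'],m['cy'])
    if n!='wrist': R=Ro.from_euler('xyz',m['rotation']).as_matrix(); e=np.array(m['eye'])
    else:
        s=arm.sense(); T=np.eye(4);T[:3,:3]=Ro.from_euler('xyz',s['ee_rot']).as_matrix();T[:3,3]=s['tcp_pos']
        T=T@m['tool_from_camera'];R=T[:3,:3];e=T[:3,3]
    return K,R,e
def proj(c,p):
    K,R,e=c;q=(np.atleast_2d(p)-e)@R
    return np.c_[K[2]+K[0]*q[:,0]/-q[:,2],K[3]-K[1]*q[:,1]/-q[:,2]]
def ray(c,uv):
    K,R,e=c;d=R@np.array([(uv[0]-K[2])/K[0],-(uv[1]-K[3])/K[1],-1]);return e,d/np.linalg.norm(d)
def onz(c,uv,z):
    e,d=ray(c,uv);return e+d*(z-e[2])/d[2]
def tri(cs,uvs):
    A=np.zeros((3,3));b=np.zeros(3)
    for c,uv in zip(cs,uvs):
        e,d=ray(c,uv);P=np.eye(3)-np.outer(d,d);A+=P;b+=P@e
    x=np.linalg.solve(A,b);return x,[np.round(proj(c,x)[0]-uv,1) for c,uv in zip(cs,uvs)]
def crop(src,x,y,w,h,k,out):
    im=cv2.imread(src)[y:y+h,x:x+w];cv2.imwrite(out,cv2.resize(im,None,fx=k,fy=k,interpolation=cv2.INTER_CUBIC))
E
python3 - <<'E'
from h import *
crop('pics/scene0.png',280,185,140,125,5,'pics/s_rack.png')
crop('pics/scene0.png',165,185,110,115,5,'pics/s_rod.png')
crop('pics/side0.png',260,165,140,165,3.6,'pics/d_rack.png')
crop('pics/side0.png',250,165,80,105,5,'pics/d_rod.png')
E
```

```text
(no output)
```

View pics/s_rack.png

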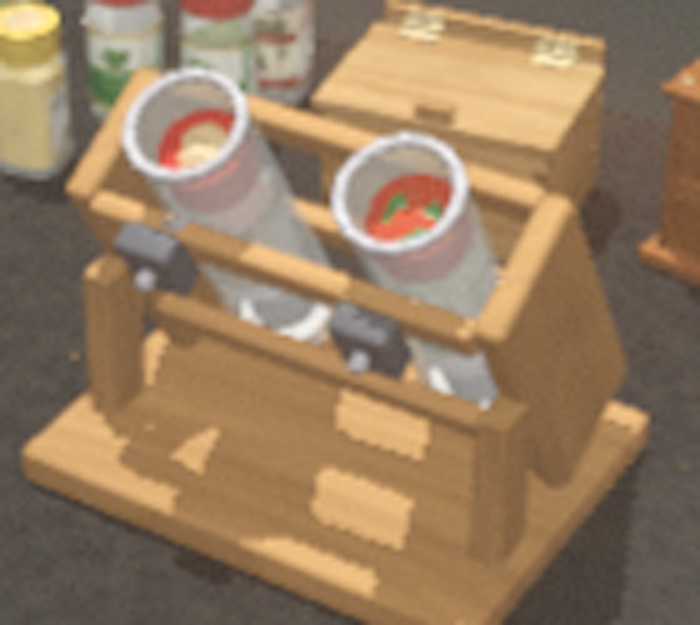

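View pics/s_rod.png

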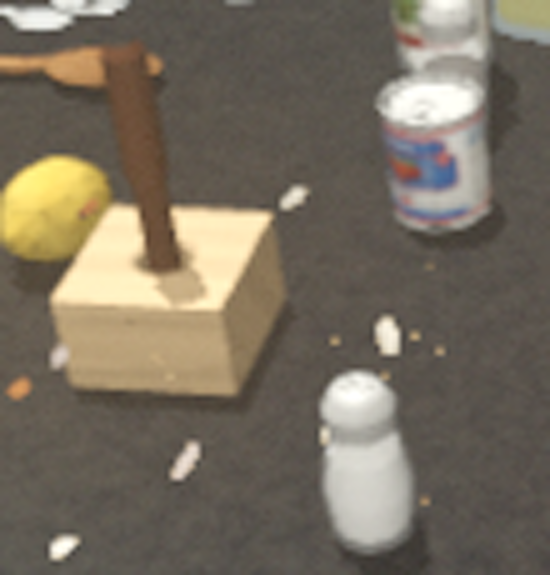

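View pics/d_rack.png

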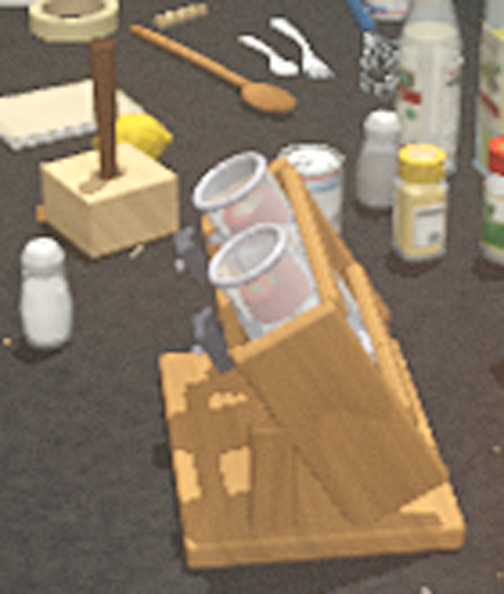

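View pics/d_rod.png

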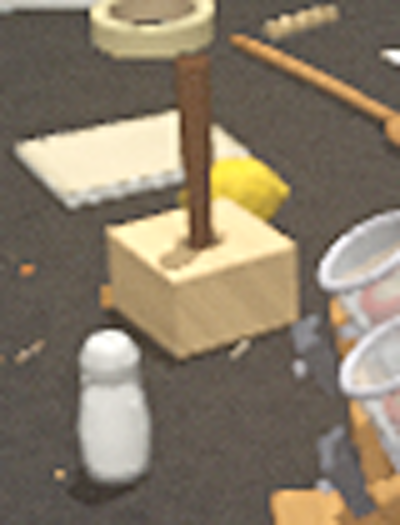

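Run:
```python
from h import *
S,D=cam('scene'),cam('side')
def s(x,y,o=(280,185),k=5): return (o[0]+x/k-.4,o[1]+y/k-.4)
P={}
for n,a,b in [('L',s(187,125),s(239,195,(260,165),3.6)),('R',s(401,193),s(250,254,(260,165),3.6)),
 ('hole',s(162,257,(165,185)),s(203,241,(250,165))),('rodtop',s(125,50,(165,185)),s(193,56,(250,165))),
 ('millbase',s(370,540,(165,185)),s(112,475,(250,165))),('rackNL',s(22,460),s(163,357,(260,165),3.6))]:
    x,r=tri([S,D],[a,b]);P[n]=x;print(n,np.round(x,4),r)
d=P['L']-P['R'];print(np.linalg.norm(d),np.degrees(np.arctan2(d[1],d[0]))-90)
for q in [(108,205),(275,212),(222,307),(53,300)]: print(onz(S,s(*q,(165,185)),.055).round(4))
for q in [(22,460),(645,410),(480,625)]: print('base',onz(S,s(*q),.018).round(4))
```

```text
L [ 0.5419 -0.031   0.1899] [array([0.2, 1.4]), array([ 0.4, -1.2])]
R [ 0.5264 -0.1446  0.1999] [array([-0. , -0.2]), array([-0.1,  0.2])]
hole [0.485  0.307  0.0494] [array([0., 0.]), array([ 0., -0.])]
rodtop [0.4833 0.3017 0.1791] [array([-0.1, -0.8]), array([-0.2,  0.6])]
millbase [ 0.4031  0.1151 -0.0065] [array([-0. , -0.2]), array([-0.1,  0.1])]
rackNL [0.4904 0.0393 0.0118] [array([-0.1, -0.9]), array([-0.3,  0.8])]
0.11511778896001686 -7.787583653747149
[0.5043 0.3613 0.055 ]
[0.5411 0.2753 0.055 ]
[0.4583 0.2423 0.055 ]
[0.4225 0.324  0.055 ]
base [0.4812 0.0325 0.018 ]
base [ 0.6597 -0.221   0.018 ]
base [ 0.4788 -0.2114  0.018 ]
```

```bash
python3 -m creep '[0,0,0,-6.4,85, 0,0,0,-6.4,85, -18.5,-34,-3.5,0,85, -18.5,-34,-3.5,0,85, -18.5,-34,-3.5,0,85, -18.5,-34,-3.5,0,85, -18.5,-34,-3.5,0,85, -18.5,-34,-3.5,0,85, -18.5,-34,-3.5,0,85, -18.5,-34,-3.5,0,85, -18.5,-34,-3.5,0,85, -18.5,-34,-3.5,0,85, -18.5,-34,-3.5,0,85, -18.5,-34,-3.5,0,85, -18.5,-34,-3.5,0,85, -18.5,-34,-3.5,0,85, -18.5,-34,-3.5,0,85, -18.5,-34,-3.5,0,85, -18.5,-34,-3.5,0,85, -18.5,-34,-3.5,0,85]' 30
python3 -m creep '[-17.5,-32,-3.5,0,85, -17.5,-32,-3.5,0,85, 0,0,0,0,85, 0,0,0,0,85]'
python3 - <<'E'
from h import *
print(arm.sense()['joint_pos'],arm.sense()['contact_force'])
im=optics.capture('wrist');cv2.imwrite('pics/w1.png',im[:,:,::-1])
E
```

```text
time: 1.82
tcp_pos: [0.4844, -0.0218, 0.2944]
ee_rot: [3.141, 0.0, 3.005]
contact_force: [0.3, 0.1, 0.9]
width: 0.995
time: 2.15
tcp_pos: [0.5105, -0.0897, 0.3009]
ee_rot: [3.141, -0.001, 3.001]
contact_force: [0.5, 0.4, -1.3]
width: 0.995
[-2.22077221e-01 -7.16705045e-02  1.84244563e+00  1.02585118e-04
  1.37163205e+00 -1.65279947e+00] [ 0.49919009  0.39206795 -1.33830731]
```

View pics/w1.png

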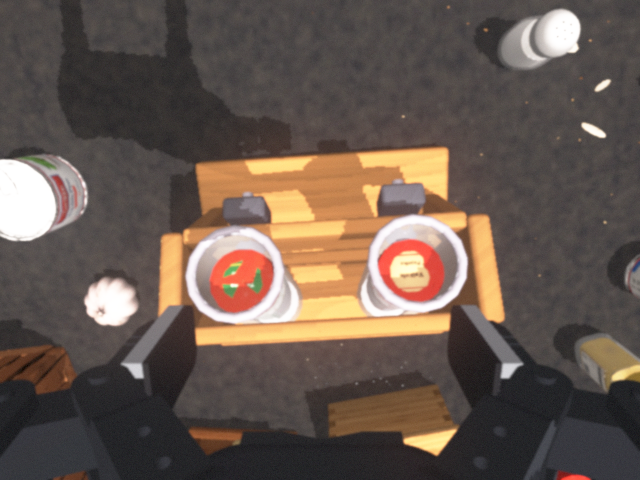

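Run:
```python
from h import *
crop('pics/w1.png',155,185,160,150,5,'pics/w1R.png')
crop('pics/w1.png',345,185,160,150,5,'pics/w1L.png')
```

```text
(no output)
```

View pics/w1R.png

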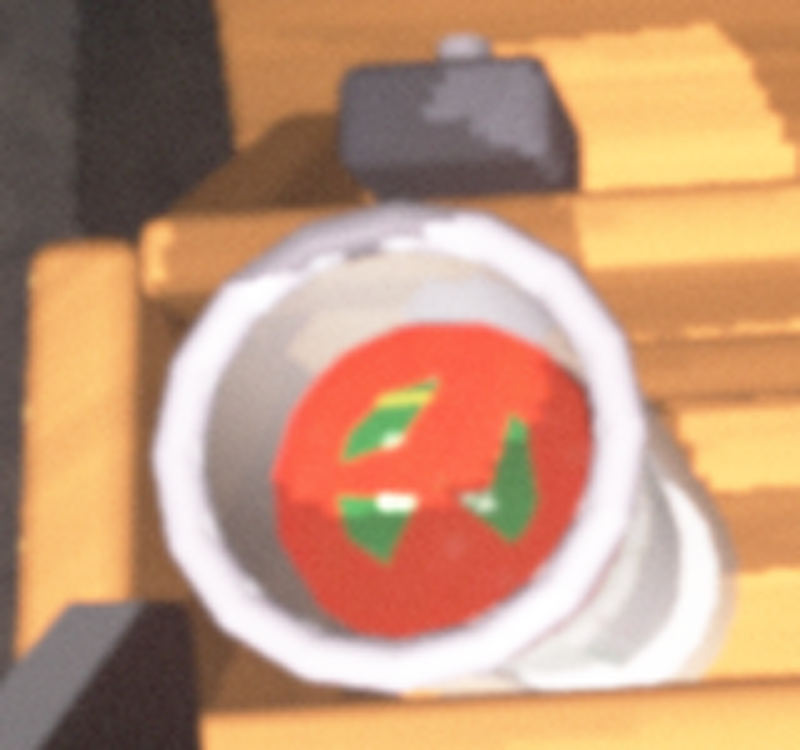

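View pics/w1L.png

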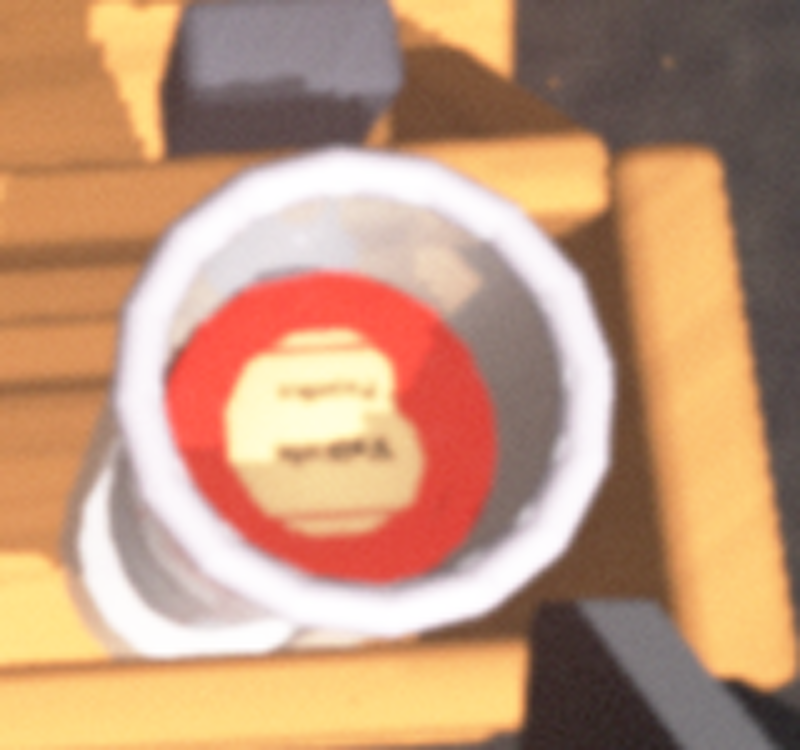

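Run:
```python
from h import *
S,D,W=cam('scene'),cam('side'),cam('wrist')
obs=[(W,(417.6,262.8),(234.6,274.0),.4),(S,(317,209.6),(359.8,223.2),1.2),(D,(326.,218.8),(329,235.2),1.2)]
def pts(p):
    y=np.array([-np.sin(p[3]),np.cos(p[3]),0]);c=p[:3];return c+y*.055,c-y*.055
for use in (obs,obs[:1],obs[1:]):
    f=lambda p:np.concatenate([np.r_[proj(c,pts(p)[0])[0]-a,proj(c,pts(p)[1])[0]-b]/s for c,a,b,s in use])
    r=least_squares(f,[.53,-.09,.19,-.13]);p=r.x;print(p.round(4),pts(p)[0].round(4),pts(p)[1].round(4),r.fun.round(1))
print('W eye',W[2])
# lids from wrist: centre pixel (L:(332,427),R:(433,480)) crop
p=least_squares(lambda p:np.concatenate([np.r_[proj(c,pts(p)[0])[0]-a,proj(c,pts(p)[1])[0]-b]/s for c,a,b,s in obs]),[.53,-.09,.19,-.13]).x
ax=Ro.from_euler('z',p[3]).apply([-.5,0,np.cos(np.pi/6)])
for m in pts(p):
  print([ (d,proj(W,m-ax*d/1000)[0].round(1)) for d in (20,30,40)])
print('lid px L',345+332/5,185+427/5,'R',155+433/5,185+480/5)
```

```text
[ 0.5295 -0.0891  0.2003 -0.0744] [ 0.5336 -0.0342  0.2003] [ 0.5254 -0.1439  0.2003] [-0.9  0.2  0.7 -0.  -0.4 -0.4 -0.4 -0.2 -2.2 -3.3 -0.4 -0.1]
[ 0.5292 -0.089   0.2012 -0.0741] [ 0.5332 -0.0341  0.2012] [ 0.5251 -0.1438  0.2012] [ 0. -0.  0.  0.]
[ 0.5341 -0.088   0.1953 -0.0992] [ 0.5395 -0.0333  0.1953] [ 0.5286 -0.1428  0.1953] [ 0.4  0.1 -0.4  0.7 -0.4 -2.2  0.6  1.2]
W eye [ 0.4412879  -0.07943016  0.44309835]
[(20, array([411.5, 268.6])), (30, array([408.9, 271.2])), (40, array([406.5, 273.6]))]
[(20, array([241.9, 278.9])), (30, array([245.1, 281.1])), (40, array([248. , 283.2]))]
lid px L 411.4 270.4 R 241.6 281.0
```

```bash
python3 -m creep '[0,0,0,-3.7,85, 7.9,38.8,3,0,85, 7.9,38.8,3,0,85, 7.9,38.8,3,0,85, 7.9,38.8,3,0,85, 7.9,38.8,3,0,85, 7.9,38.8,3,0,85, 7.9,38.8,3,0,85, 7.9,38.8,3,0,85, 7.9,38.8,3,0,85, 7.9,38.8,3,0,85, 0,0,0,0,85, 0,0,0,0,85]'
python3 - <<'E'
from h import *
im=optics.capture('wrist');cv2.imwrite('pics/w2.png',im[:,:,::-1])
W=cam('wrist');print(arm.sense()['tcp_pos'],arm.sense()['ee_rot'],proj(W,[[.483,.304,.055],[.483,.304,.185]]))
E
```

```text
time: 3.28
tcp_pos: [0.4569, 0.3073, 0.2705]
ee_rot: [-3.141, -0.002, 3.076]
contact_force: [1.2, 0.1, 0.0]
width: 0.996
[0.45754264 0.30589873 0.27075954] [-3.14046937e+00 -1.08242134e-03  3.07398164e+00] [[322.26899287 229.22098295]
 [322.3703831  287.33244473]]
```

View pics/w2.png

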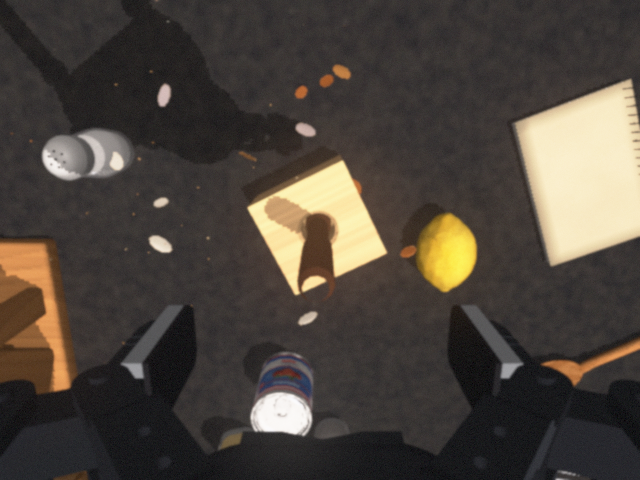

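```bash
python3 -m creep '[-12,-1.6,10,0,85, -12,-1.6,15,0,85, 0,0,30,0,85, 0,0,30,0,85, 0,0,30,0,85, 0,0,20,0,85, 0,0,5,0,85, 0,0,0,0,85, 0,0,0,0,85]'
python3 - <<'E'
from h import *
im=optics.capture('wrist');cv2.imwrite('pics/w3.png',im[:,:,::-1])
W=cam('wrist');print(arm.sense()['tcp_pos'],proj(W,[[.4813,.3008,.185]]))
E
```

```text
time: 4.08
tcp_pos: [0.484, 0.299, 0.1319]
ee_rot: [3.141, 0.001, 3.068]
contact_force: [-0.4, 0.5, 0.9]
width: 0.995
[0.48461643 0.29966719 0.13297557] [[327.65093832 395.76997686]]
```

View pics/w3.png

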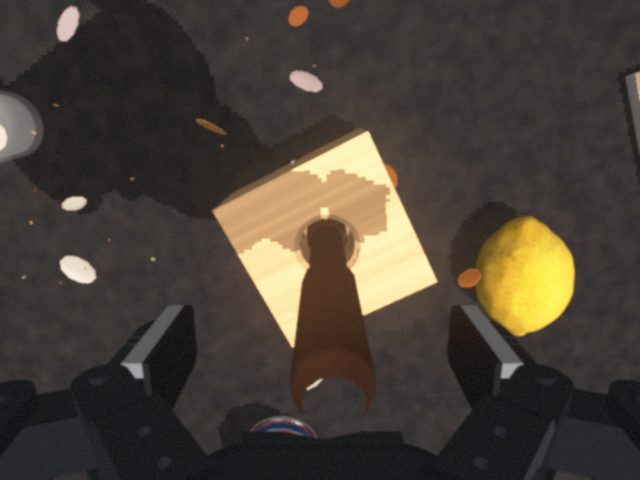

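```bash
python3 -m creep '[0,0,0,0,10, 0,0,0,0,10, 0,0,0,0,10, 0,0,0,0,10, 0,0,0,0,10, 0,0,0,0,10, 0,0,0,0,10, 0,0,0,0,10]' 35
python3 -m creep '[0,0,-6,0,10, 0,0,-8,0,10, 0,0,-8,0,10, 0,0,-8,0,10,0,0,0,0,10]'
python3 - <<'E'
from h import *
im=optics.capture('wrist');cv2.imwrite('pics/w4.png',im[:,:,::-1])
print(arm.sense()['tcp_pos'],arm.sense()['contact_force'])
im=optics.capture('side');cv2.imwrite('pics/d4.png',im[:,:,::-1]);crop('pics/d4.png',240,100,100,140,4,'pics/d4c.png')
E
```

```text
time: 4.8
tcp_pos: [0.4834, 0.3002, 0.1319]
ee_rot: [3.141, 0.001, 3.07]
contact_force: [-0.1, 0.9, 2.0]
width: 0.266
time: 5.22
tcp_pos: [0.4844, 0.3004, 0.1638]
ee_rot: [3.14, 0.003, 3.07]
contact_force: [0.4, -0.1, -1.1]
width: 0.261
[0.48407956 0.30029063 0.16300585] [-0.27244398 -0.23727232 -1.43788164]
```

View pics/w4.png

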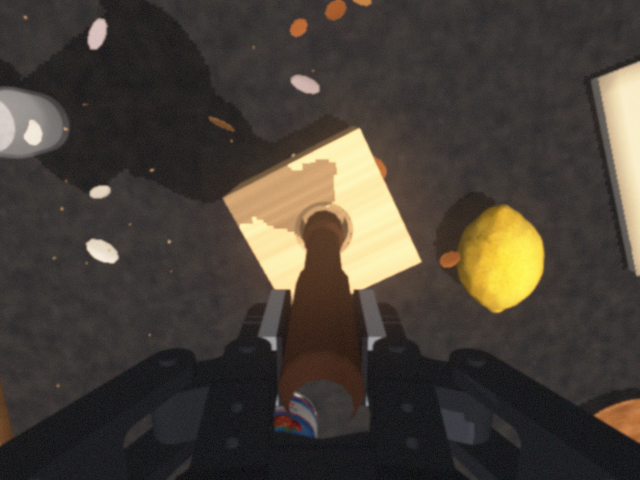

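View pics/d4c.png

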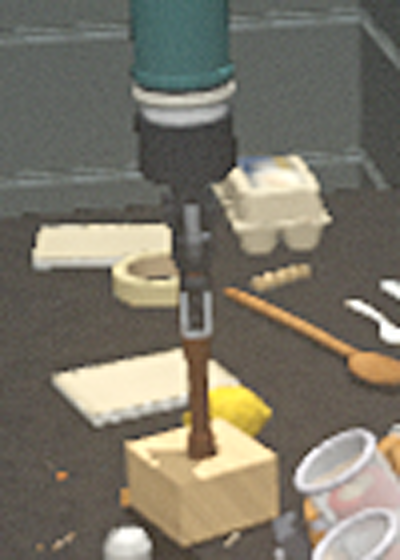

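```bash
python3 -m creep '[9.4,0,0.3,0,10, 9.4,0,1,0,10, 9.3,0,1.6,0,10, 9.1,0,2.3,0,10]'
python3 - <<'E'
from h import *
im=optics.capture('side');cv2.imwrite('pics/d5.png',im[:,:,::-1]);crop('pics/d5.png',240,100,100,140,4,'pics/d5c.png')
E
```

```text
time: 5.65
tcp_pos: [0.4461, 0.3031, 0.157]
ee_rot: [3.14, 0.003, 3.07]
contact_force: [3.1, 1.2, 2.5]
width: 0.259
```

View pics/d5c.png

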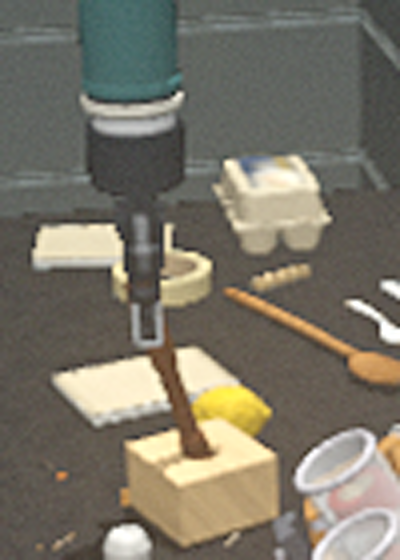

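The rod swivels in the pads as planned, leaning about 15° with 3 N of side force. I'll carry on to about 31°.

```bash
python3 -m creep '[9,0,2.9,0,10, 8.7,0,3.6,0,10, 8.5,0,4.1,0,10, 8,0,4,0,10, 0,0,0,0,10]'
python3 -m creep '[2,0,-12,0,10, 2,0,-15,0,10, 0,0,-15,0,10, 0,0,-15,0,10, 0,0,0,0,10]'
python3 - <<'E'
from h import *
im=optics.capture('side');cv2.imwrite('pics/d6.png',im[:,:,::-1]);crop('pics/d6.png',230,80,110,150,4,'pics/d6c.png')
im=optics.capture('wrist');cv2.imwrite('pics/w6.png',im[:,:,::-1])
s=arm.sense();print(s['tcp_pos'],s['contact_force'],s['ee_rot'])
E
```

```text
time: 6.12
tcp_pos: [0.4091, 0.3051, 0.1406]
ee_rot: [-3.141, -0.003, 3.07]
contact_force: [-0.1, 1.7, 5.8]
width: 0.261
time: 6.53
tcp_pos: [0.4074, 0.3052, 0.2005]
ee_rot: [3.141, -0.0, 3.07]
contact_force: [0.3, -0.5, -0.5]
width: 0.261
[0.40667571 0.3045627  0.19782043] [-1.11542897 -0.83249506 -1.51798091] [-3.14018441e+00 -2.12891976e-03  3.06956227e+00]
```

View pics/d6c.png

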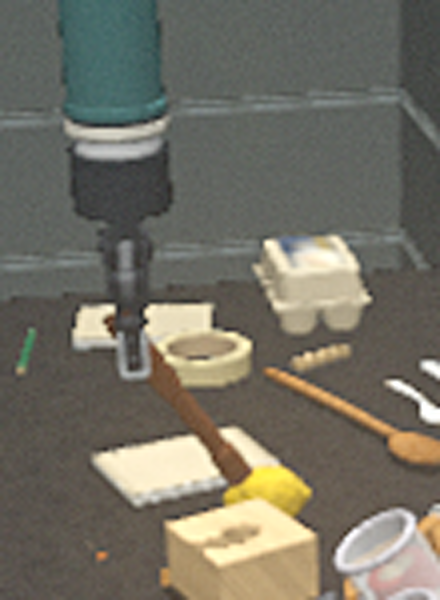

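View pics/w6.png

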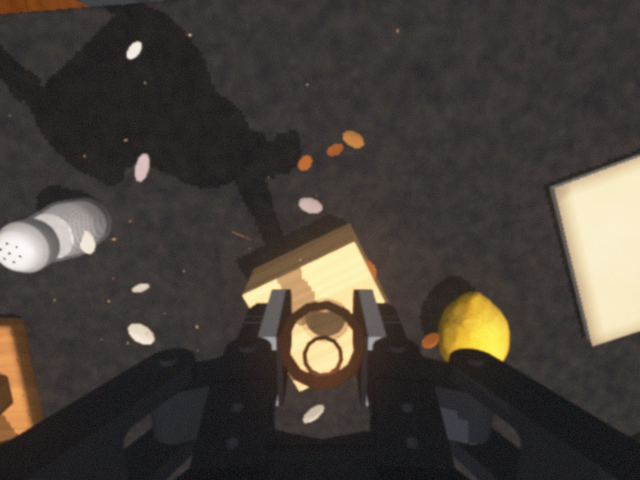

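Run:
```python
from h import *
m=optics.camera_model('wrist');T=np.array(m['tool_from_camera'])
c=((m['fx'],m['fy'],m['cx'],m['cy']),T[:3,:3],T[:3,3])
for g in (.135,.14,.145):
  for th in (26,29,32,35):
    u=np.array([np.sin(np.radians(th)),0,-np.cos(np.radians(th))]);g0=np.array([0,0,-.021])
    print(g,th,proj(c,[g0+(.175-g)*u,g0-g*u]).round(0)[:,1],(g0-g*u).round(4))
crop('pics/w6.png',230,270,180,150,4,'pics/w6c.png')
S=cam('scene')
```

```text
0.135 26 [355. 328.] [-0.0592  0.      0.1003]
0.135 29 [345. 340.] [-0.0654  0.      0.0971]
0.135 32 [336. 351.] [-0.0715  0.      0.0935]
0.135 35 [327. 363.] [-0.0774  0.      0.0896]
0.14 26 [353. 328.] [-0.0614  0.      0.1048]
0.14 29 [345. 340.] [-0.0679  0.      0.1014]
0.14 32 [337. 351.] [-0.0742  0.      0.0977]
0.14 35 [329. 364.] [-0.0803  0.      0.0937]
0.145 26 [351. 327.] [-0.0636  0.      0.1093]
0.145 29 [345. 339.] [-0.0703  0.      0.1058]
0.145 32 [338. 352.] [-0.0768  0.      0.102 ]
0.145 35 [332. 364.] [-0.0832  0.      0.0978]
```

View pics/w6c.png

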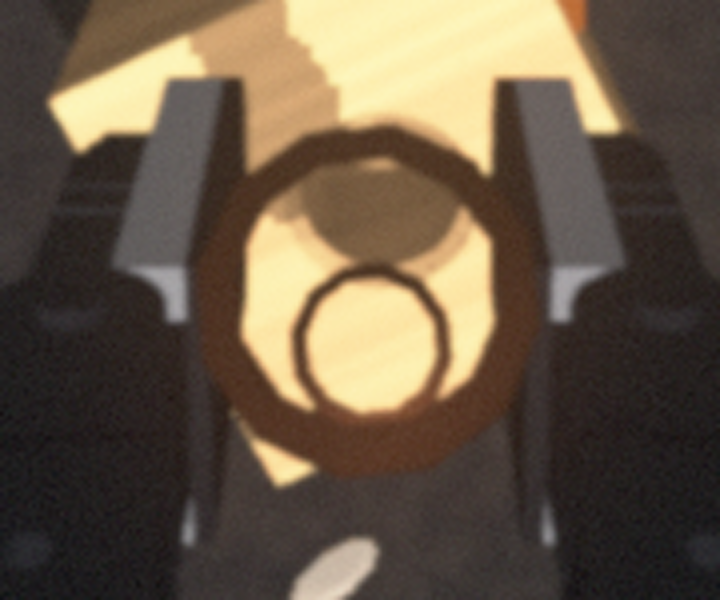

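```bash
python3 -m creep '[0,0,-38,0,10, 0,0,-38,0,10, 0,0,-38,0,10, -3,-16,-6,0,10, -6,-32,-6,0,10, -6,-32,0,0,10, -6,-32,0,0,10, -6,-32,0,0,10, -6,-32,0,0,10, -6,-32,0,0,10, -6,-32,0,0,10, -6,-32,0,0,10, -6,-32,0,0,10, -6,-20,0,0,10, -0.6,-4,0,0,10, 0,0,0,0,10, 0,0,0,0,10]'
python3 - <<'E'
from h import *
im=optics.capture('side');cv2.imwrite('pics/d7.png',im[:,:,::-1]);crop('pics/d7.png',260,90,130,160,3.6,'pics/d7c.png')
im=optics.capture('wrist');cv2.imwrite('pics/w7.png',im[:,:,::-1])
im=optics.capture('scene');cv2.imwrite('pics/s7.png',im[:,:,::-1]);crop('pics/s7.png',250,100,160,150,4,'pics/s7c.png')
s=arm.sense();print(s['tcp_pos'],s['contact_force'],s['ee_rot'])
E
```

```text
time: 8.05
tcp_pos: [0.4468, -0.026, 0.323]
ee_rot: [3.141, -0.003, 3.069]
contact_force: [-0.1, 1.2, -0.9]
width: 0.257
[ 0.44735312 -0.02536039  0.32393895] [ 0.00645382 -0.14986018 -0.55706362] [ 3.14103843e+00 -1.24094000e-03  3.07137678e+00]
```

View pics/d7c.png

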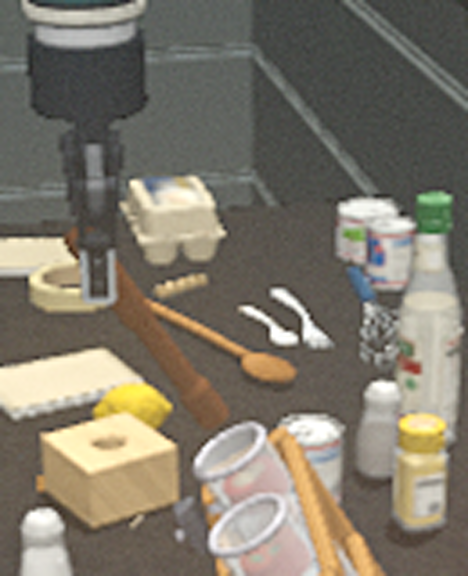

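View pics/w7.png

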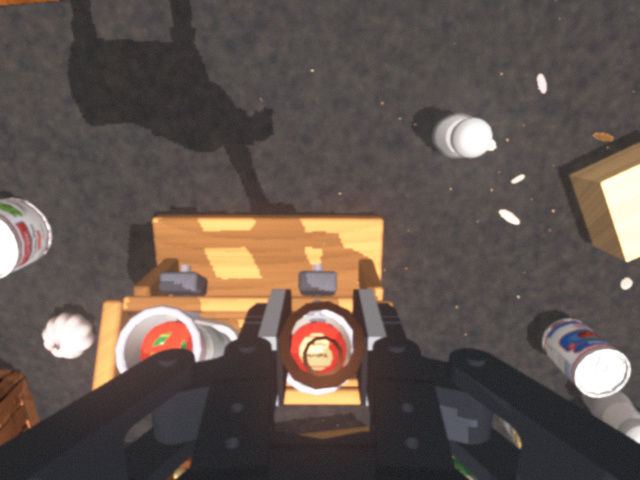

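View pics/s7c.png

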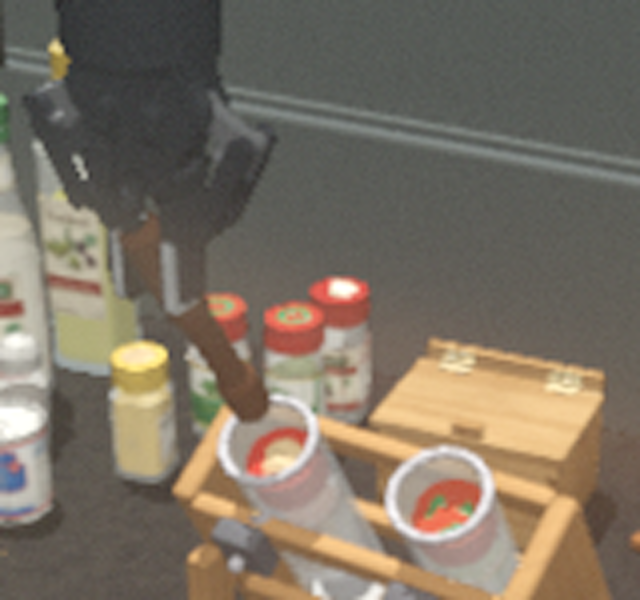

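Run:
```python
from h import *
crop('pics/w7.png',240,280,160,140,5,'pics/w7c.png')
W=cam('wrist');M=np.array([.534,-.034,.2]);a=np.array([-.4986,.037,.866])
print(proj(W,[M,M+.03*a]), arm.sense()['tcp_pos'])
```

```text
[[318.63959073 348.13583131]
 [318.42876991 348.50112557]] [ 0.44735312 -0.02536039  0.32393895]
```

View pics/w7c.png

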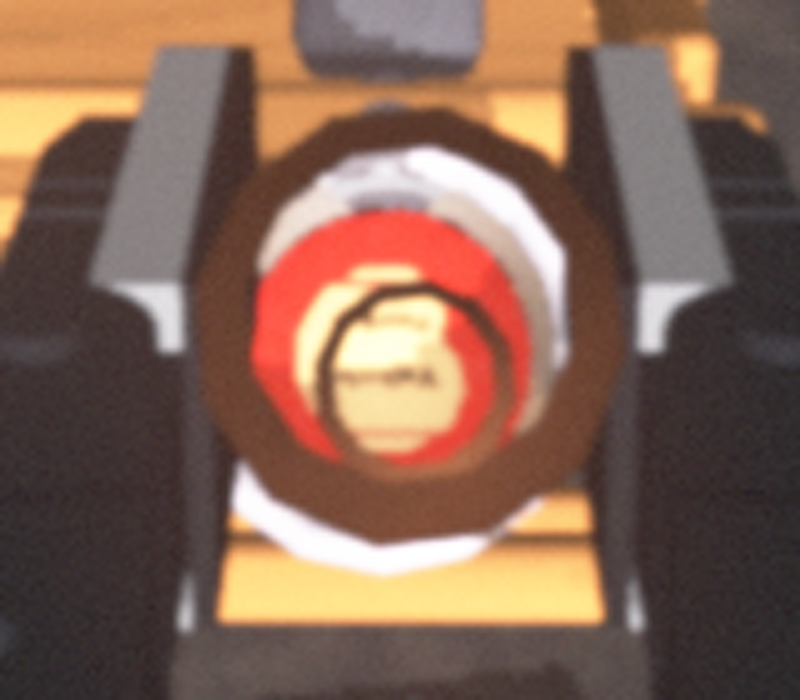

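```bash
python3 -m creep '[2.5,-3,0,0,10, -5,0,8.7,0,10, -5,0,8.7,0,10, -5,0,8.7,0,10, 0,0,0,0,10]' 50
python3 -m creep '[-1.5,0,2.6,0,10, -1.5,0,2.6,0,10, 0,0,0,0,10]'
python3 -m creep '[-1.5,0,2.6,0,10, -1.5,0,2.6,0,10, 0,0,0,0,10]'
python3 - <<'E'
from h import *
im=optics.capture('side');cv2.imwrite('pics/d8.png',im[:,:,::-1]);crop('pics/d8.png',260,90,130,160,3.6,'pics/d8c.png')
im=optics.capture('wrist');cv2.imwrite('pics/w8.png',im[:,:,::-1]);crop('pics/w8.png',240,280,160,140,5,'pics/w8c.png')
E
```

```text
time: 8.62
tcp_pos: [0.4595, -0.0302, 0.2952]
ee_rot: [3.141, -0.004, 3.07]
contact_force: [-0.7, -0.7, -1.6]
width: 0.255
time: 8.87
tcp_pos: [0.463, -0.0307, 0.2926]
ee_rot: [3.142, -0.001, 3.07]
contact_force: [0.1, 1.1, -1.0]
width: 0.257
time: 9.12
tcp_pos: [0.466, -0.0309, 0.2875]
ee_rot: [-3.142, -0.0, 3.07]
contact_force: [0.2, -0.5, -1.6]
width: 0.254
```

View pics/d8c.png

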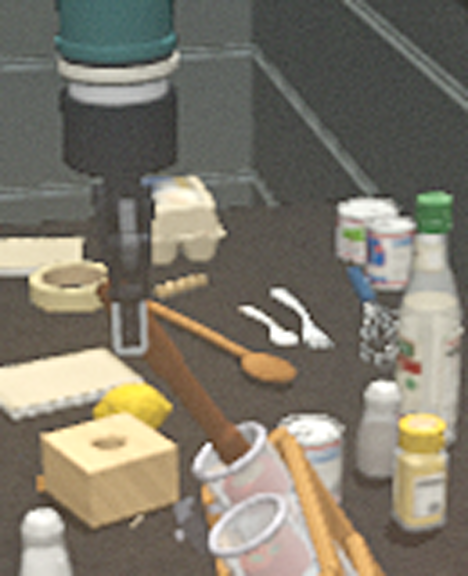

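View pics/w8c.png

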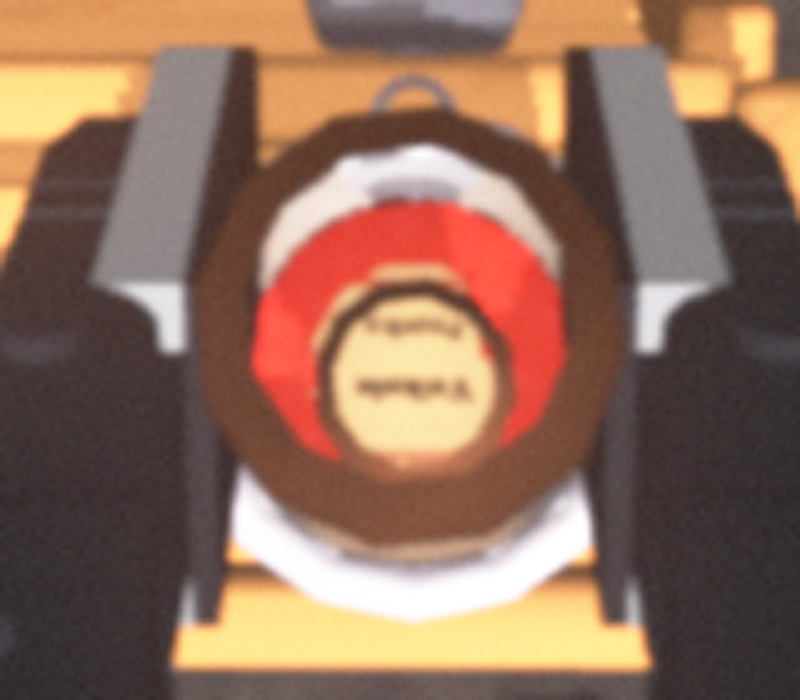

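```bash
for i in 1; do python3 -m creep '[-1,0,1.7,0,10, -1,0,1.7,0,10, -1,0,1.7,0,10, -1,0,1.7,0,10]';python3 -m creep '[-1,0,1.7,0,10, -1,0,1.7,0,10, -1,0,1.7,0,10]'; python3 -m creep '[-1,0,1.7,0,10, -1,0,1.7,0,10, -1,0,1.7,0,10]'; done
```

```text
time: 9.55
tcp_pos: [0.4701, -0.0312, 0.2811]
ee_rot: [3.142, 0.0, 3.07]
contact_force: [0.1, -0.1, -0.5]
width: 0.256
time: 9.8
tcp_pos: [0.473, -0.0314, 0.2762]
ee_rot: [-3.142, -0.0, 3.07]
contact_force: [-1.5, -0.2, 0.7]
width: 0.253
time: 10.05
tcp_pos: [0.476, -0.0316, 0.271]
ee_rot: [-3.142, -0.0, 3.07]
contact_force: [-1.0, 0.5, 2.7]
width: 0.257
```

```bash
python3 -m creep '[-1,0,1.7,0,10, -1,0,1.7,0,10, -1,0,1.7,0,10]';python3 -m creep '[-1,0,1.7,0,10, -1,0,1.7,0,10, -1,0,1.7,0,10]'; python3 -m creep '[-1,0,1.7,0,10, -1,0,1.7,0,10]'
```

```text
time: 10.3
tcp_pos: [0.479, -0.0318, 0.2658]
ee_rot: [-3.142, -0.0, 3.07]
contact_force: [-3.0, -0.4, 2.4]
width: 0.258
time: 10.55
tcp_pos: [0.482, -0.032, 0.2607]
ee_rot: [3.142, -0.0, 3.07]
contact_force: [-3.2, -0.3, 3.4]
width: 0.256
time: 10.72
tcp_pos: [0.4839, -0.0322, 0.2572]
ee_rot: [-3.142, -0.001, 3.07]
contact_force: [-3.2, 0.8, 3.0]
width: 0.256
```

```bash
python3 -m creep '[-1,0,1.7,0,10, -1,0,1.7,0,10]';python3 -m creep '[-1,0,1.7,0,10, -1,0,1.7,0,10]'; python3 -m creep '[-1,0,1.7,0,10]'
python3 - <<'E'
from h import *
im=optics.capture('side');cv2.imwrite('pics/d9.png',im[:,:,::-1]);crop('pics/d9.png',260,90,130,160,3.6,'pics/d9c.png')
im=optics.capture('wrist');cv2.imwrite('pics/w9.png',im[:,:,::-1]);crop('pics/w9.png',240,280,160,140,5,'pics/w9c.png')
E
```

```text
time: 10.88
tcp_pos: [0.4851, -0.0322, 0.2535]
ee_rot: [3.142, -0.003, 3.07]
contact_force: [-7.8, 0.4, 6.8]
width: 0.256
time: 11.05
tcp_pos: [0.486, -0.0323, 0.2514]
ee_rot: [-3.142, -0.005, 3.07]
contact_force: [-13.5, 0.3, 17.3]
width: 0.252
time: 11.13
tcp_pos: [0.4864, -0.0324, 0.2511]
ee_rot: [-3.141, -0.006, 3.07]
contact_force: [-20.4, 1.7, 29.9]
width: 0.257
```

View pics/d9c.png

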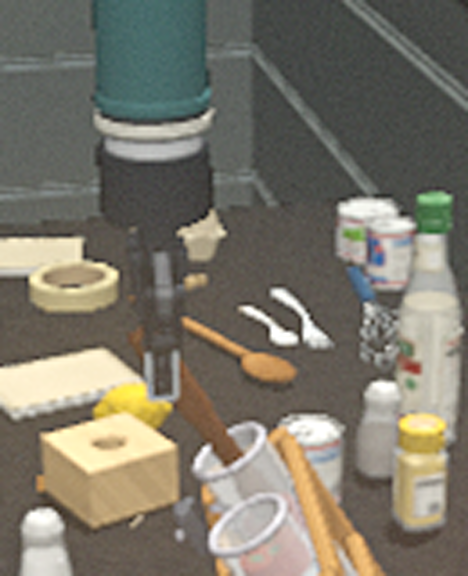

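View pics/w9c.png

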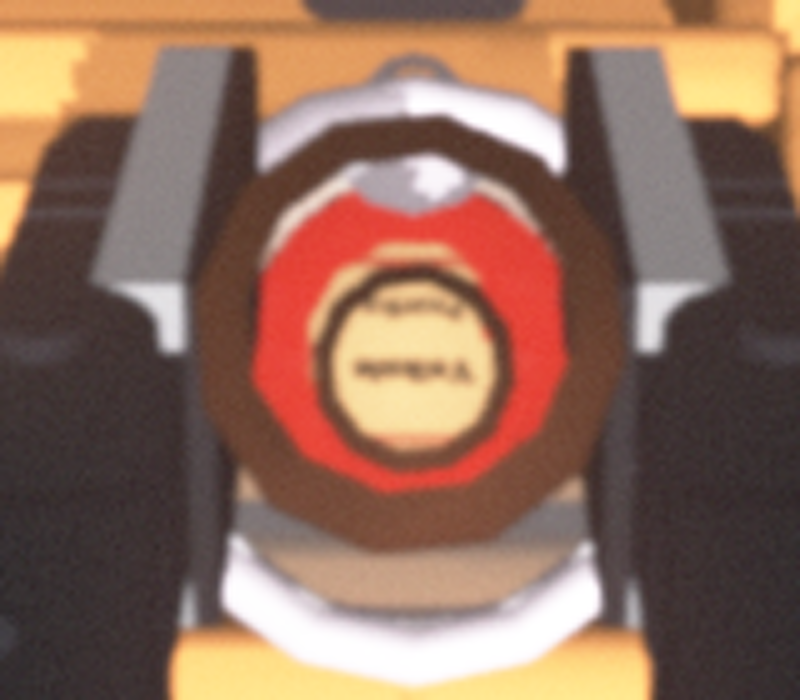

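```bash
python3 -c "
from h import *;s=arm.sense();print(s['contact_force'],s['tcp_pos'])"
python3 -m creep '[1,0,-1.7,0,10, 1,0,-1.7,0,10]'; python3 -m creep '[2,0,-3.5,0,10, 2,0,-3.5,0,10, 0,0,0,0,10]'
python3 - <<'E'
from h import *
im=optics.capture('wrist');cv2.imwrite('pics/w10.png',im[:,:,::-1]);crop('pics/w10.png',240,280,160,140,5,'pics/w10c.png')
im=optics.capture('side');cv2.imwrite('pics/d10.png',im[:,:,::-1]);crop('pics/d10.png',300,200,90,110,6,'pics/d10c.png')
E
```

```text
[-16.65105307   1.75657185  20.18999858] [ 0.48662836 -0.03235937  0.25144998]
time: 11.4
tcp_pos: [0.4854, -0.0323, 0.2534]
ee_rot: [-3.142, -0.003, 3.07]
contact_force: [-7.2, 0.3, 7.4]
width: 0.255
time: 11.65
tcp_pos: [0.4838, -0.0321, 0.2596]
ee_rot: [3.142, 0.003, 3.07]
contact_force: [0.2, 0.8, -0.3]
width: 0.255
```

View pics/w10c.png

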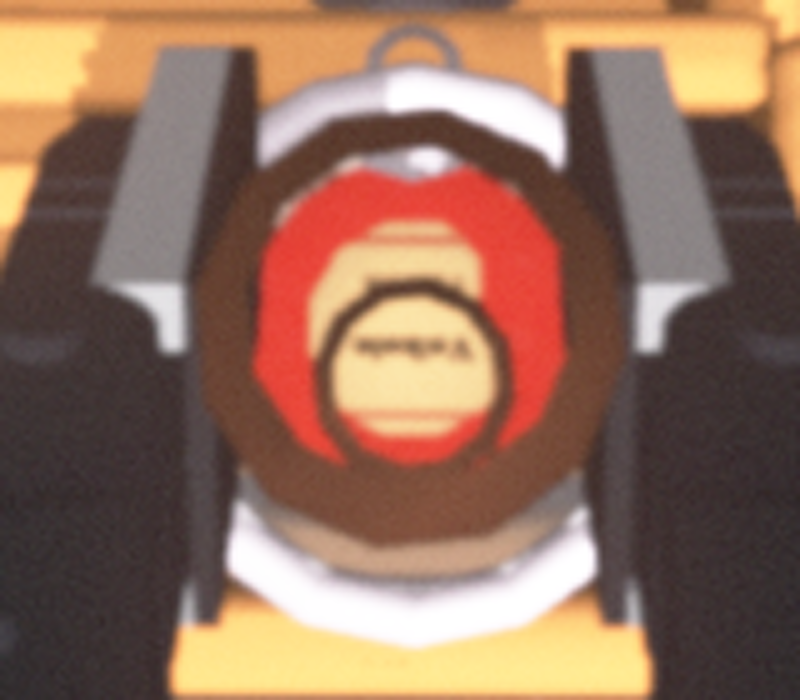

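View pics/d10c.png

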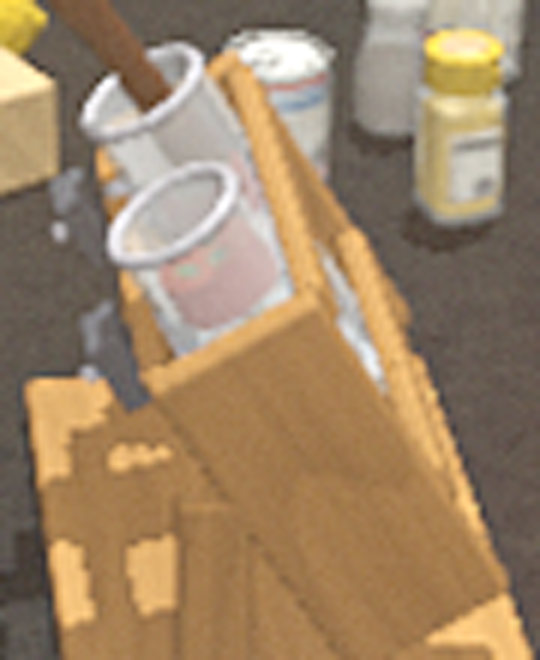

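```bash
python3 -m creep '[5,0,-8.7,0,10, 10,0,-17.3,0,10, 10,0,-17.3,0,10, 10,0,-17.3,0,10, 0,0,-5,0,10, 0,-10,0,0,10, 0,-20,0,0,10, 0,-30,0,0,10, 0,-30,0,0,10, 0,-20,0,0,10, 0,0,0,0,10, 0,0,0,0,10]'
python3 - <<'E'
from h import *
im=optics.capture('wrist');cv2.imwrite('pics/w11.png',im[:,:,::-1])
im=optics.capture('side');cv2.imwrite('pics/d11.png',im[:,:,::-1]);crop('pics/d11.png',260,90,130,160,3.6,'pics/d11c.png')
W=cam('wrist');M=np.array([.5255,-.1438,.2]);a=np.array([-.4986,.037,.866])
print(proj(W,[M,M+.03*a]), arm.sense()['tcp_pos'])
E
```

```text
time: 12.75
tcp_pos: [0.4398, -0.1405, 0.3233]
ee_rot: [3.141, -0.002, 3.067]
contact_force: [-0.1, 0.6, -1.0]
width: 0.253
[[324.35420042 346.45901732]
 [324.72894227 346.63016056]] [ 0.43999806 -0.13911446  0.32382394]
```

View pics/w11.png

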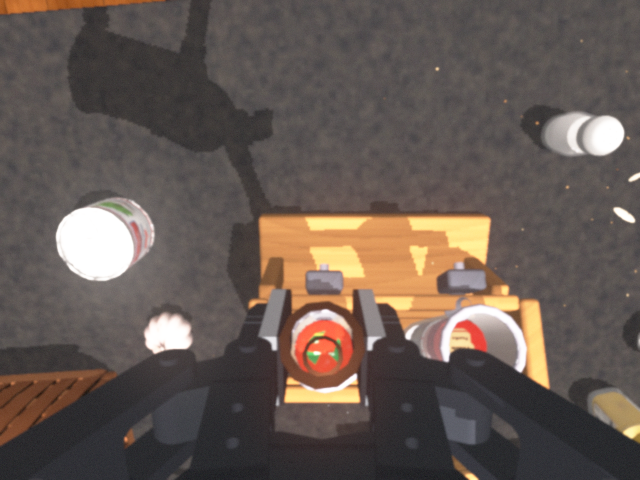

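View pics/d11c.png

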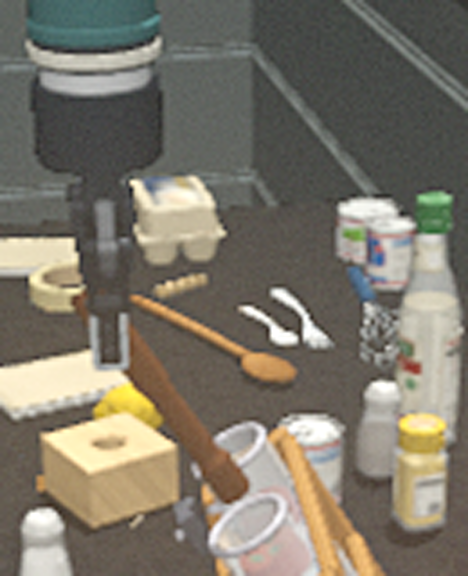

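```bash
python3 -m creep '[2,0,0,0,10, -5,0,8.7,0,10, -5,0,8.7,0,10, -5,0,8.7,0,10, -2.5,0,4.3,0,10, 0,0,0,0,10]'
python3 -m creep '[-2,0,3.5,0,10, -2,0,3.5,0,10, -1,0,1.7,0,10]'
python3 - <<'E'
from h import *
im=optics.capture('wrist');cv2.imwrite('pics/w12.png',im[:,:,::-1]);crop('pics/w12.png',240,280,160,140,5,'pics/w12c.png')
E
```

```text
time: 13.35
tcp_pos: [0.4552, -0.1397, 0.2921]
ee_rot: [3.141, -0.004, 3.071]
contact_force: [-0.1, 0.7, -1.3]
width: 0.255
time: 13.6
tcp_pos: [0.4608, -0.1408, 0.2855]
ee_rot: [3.142, -0.0, 3.07]
contact_force: [-0.3, -0.2, -1.3]
width: 0.256
```

View pics/w12c.png

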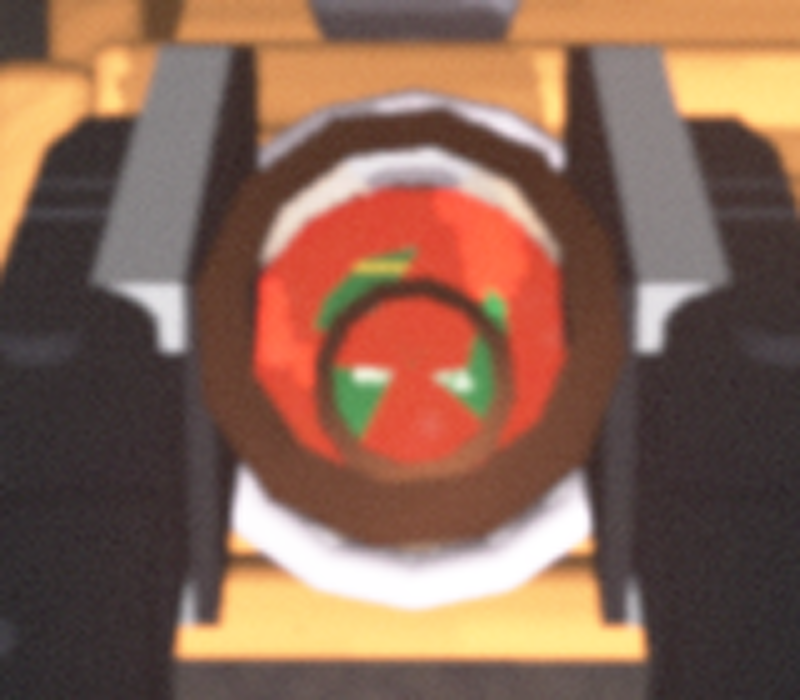

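The right tube's mouth and lid (centre near (322,345)) are centred around the foot, so I'll descend slowly and watch the force.

```bash
python3 -m creep '[-1,0,1.7,0,10, -1,0,1.7,0,10, -1,0,1.7,0,10, -1,0,1.7,0,10]';python3 -m creep '[-1,0,1.7,0,10, -1,0,1.7,0,10, -1,0,1.7,0,10]'; python3 -m creep '[-1,0,1.7,0,10, -1,0,1.7,0,10, -1,0,1.7,0,10]';  python3 -m creep '[-1,0,1.7,0,10, -1,0,1.7,0,10]'
```

```text
time: 13.98
tcp_pos: [0.4648, -0.1411, 0.279]
ee_rot: [-3.141, 0.0, 3.07]
contact_force: [-0.5, 0.7, -0.8]
width: 0.257
time: 14.23
tcp_pos: [0.4677, -0.1414, 0.274]
ee_rot: [-3.141, 0.0, 3.07]
contact_force: [-0.6, 0.1, 1.5]
width: 0.261
time: 14.48
tcp_pos: [0.4706, -0.1416, 0.2689]
ee_rot: [-3.141, 0.0, 3.07]
contact_force: [-1.3, 0.2, 1.8]
width: 0.259
time: 14.65
tcp_pos: [0.4726, -0.1416, 0.2654]
ee_rot: [-3.142, -0.0, 3.07]
contact_force: [-1.5, -0.2, 1.5]
width: 0.254
```

```bash
python3 -m creep '[-1,0,1.7,0,10, -1,0,1.7,0,10]'; python3 -m creep '[-1,0,1.7,0,10, -1,0,1.7,0,10]';python3 -m creep '[-1,0,1.7,0,10, -1,0,1.7,0,10]'; python3 -m creep '[-1,0,1.7,0,10]'; python3 -m creep '[-1,0,1.7,0,10]'
```

```text
time: 14.82
tcp_pos: [0.4747, -0.1418, 0.262]
ee_rot: [-3.141, 0.0, 3.07]
contact_force: [-1.7, 0.2, 1.6]
width: 0.256
time: 14.98
tcp_pos: [0.4766, -0.1419, 0.2585]
ee_rot: [-3.142, -0.0, 3.07]
contact_force: [-2.2, 0.6, 2.6]
width: 0.26
time: 15.15
tcp_pos: [0.4786, -0.1421, 0.2551]
ee_rot: [-3.142, -0.0, 3.07]
contact_force: [-2.1, -0.5, 3.2]
width: 0.254
time: 15.23
tcp_pos: [0.4796, -0.1421, 0.2534]
ee_rot: [-3.142, -0.0, 3.07]
contact_force: [-2.7, -0.6, 3.6]
width: 0.254
time: 15.32
tcp_pos: [0.4802, -0.1421, 0.2514]
ee_rot: [3.141, -0.001, 3.07]
contact_force: [-3.5, 0.7, 2.2]
width: 0.252
```

```bash
python3 -m creep '[-0.5,0,0.9,0,10, -0.5,0,0.9,0,10]'; python3 -m creep '[-0.5,0,0.9,0,10]'; python3 -m creep '[-0.5,0,0.9,0,10]'; python3 -m creep '[-0.5,0,0.9,0,10]'
```

```text
time: 15.48
tcp_pos: [0.4809, -0.1422, 0.2494]
ee_rot: [3.141, -0.002, 3.07]
contact_force: [-4.8, -1.3, 4.3]
width: 0.259
time: 15.57
tcp_pos: [0.4812, -0.1423, 0.2489]
ee_rot: [3.142, -0.002, 3.07]
contact_force: [-6.5, -0.2, 7.2]
width: 0.258
time: 15.65
tcp_pos: [0.4815, -0.1423, 0.2484]
ee_rot: [-3.141, -0.003, 3.07]
contact_force: [-8.7, 0.0, 7.7]
width: 0.259
time: 15.73
tcp_pos: [0.4817, -0.1424, 0.2478]
ee_rot: [-3.141, -0.003, 3.07]
contact_force: [-10.6, -0.2, 11.3]
width: 0.259
```

Run:
```python
from h import *
im=optics.capture('wrist');cv2.imwrite('pics/w13.png',im[:,:,::-1]);crop('pics/w13.png',240,280,160,140,5,'pics/w13c.png')
print(arm.sense()['contact_force'])
```

```text
[-9.72662518  0.31319787  9.0592185 ]
```

View pics/w13c.png

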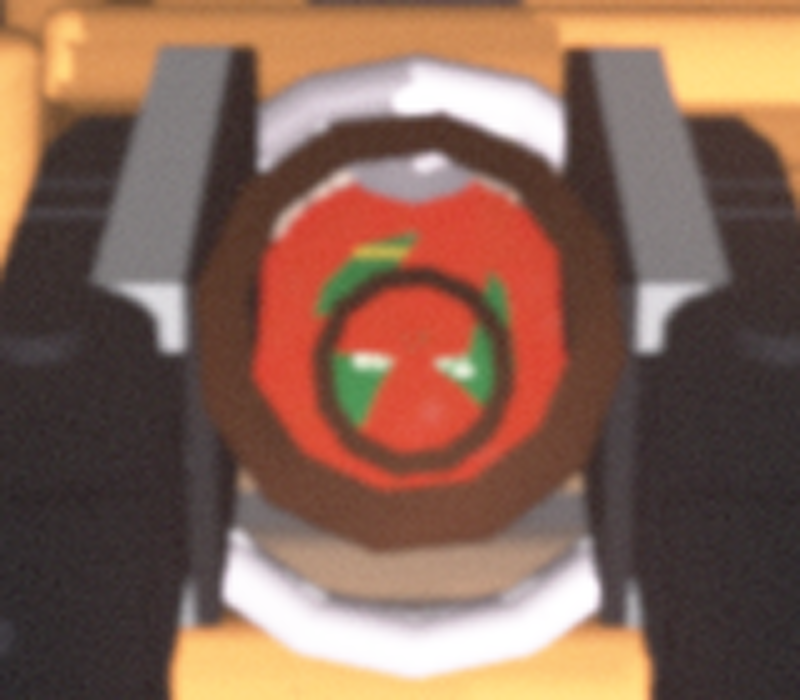

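```bash
python3 -m creep '[-0.5,0,0.9,0,10]'; python3 -m creep '[-0.5,0,0.9,0,10, 0,0,0,0,10]'; python3 -m creep '[0,0,0,0,10]'
```

```text
time: 15.87
tcp_pos: [0.4819, -0.1425, 0.2474]
ee_rot: [-3.141, -0.003, 3.07]
contact_force: [-12.0, 1.1, 12.6]
width: 0.257
time: 16.03
tcp_pos: [0.4822, -0.1425, 0.247]
ee_rot: [-3.141, -0.004, 3.07]
contact_force: [-12.3, 0.9, 13.0]
width: 0.262
time: 16.12
tcp_pos: [0.4822, -0.1425, 0.2471]
ee_rot: [-3.141, -0.004, 3.07]
contact_force: [-11.9, 1.8, 13.2]
width: 0.256
```

```bash
python3 -m creep '[-0.5,0,0.9,0,10]'; python3 -m creep '[-0.5,0,0.9,0,10]'; python3 -m creep '[0,0,0,0,10, 0,0,0,0,10]'; python3 -m creep '[1,0,-1.7,0,10, 1,0,-1.7,0,10]';python3 -m creep '[1,0,-1.7,0,10, 2,0,-3.5,0,10, 0,0,0,0,10]'
python3 - <<'E'
from h import *
im=optics.capture('wrist');cv2.imwrite('pics/w14.png',im[:,:,::-1]);crop('pics/w14.png',240,280,160,140,5,'pics/w14c.png')
E
```

```text
time: 16.2
tcp_pos: [0.4826, -0.1426, 0.2466]
ee_rot: [-3.141, -0.004, 3.07]
contact_force: [-15.5, 1.2, 20.1]
width: 0.257
time: 16.28
tcp_pos: [0.4826, -0.1427, 0.2465]
ee_rot: [-3.141, -0.005, 3.07]
contact_force: [-18.5, 1.9, 24.4]
width: 0.253
time: 16.45
tcp_pos: [0.4828, -0.1427, 0.2466]
ee_rot: [-3.141, -0.004, 3.07]
contact_force: [-16.8, 1.7, 20.1]
width: 0.254
time: 16.62
tcp_pos: [0.4816, -0.1424, 0.2485]
ee_rot: [-3.141, -0.003, 3.07]
contact_force: [-7.5, 1.1, 6.8]
width: 0.258
time: 16.87
tcp_pos: [0.48, -0.1422, 0.2527]
ee_rot: [-3.141, 0.001, 3.07]
contact_force: [-3.8, -0.1, 1.4]
width: 0.258
```

View pics/w14c.png

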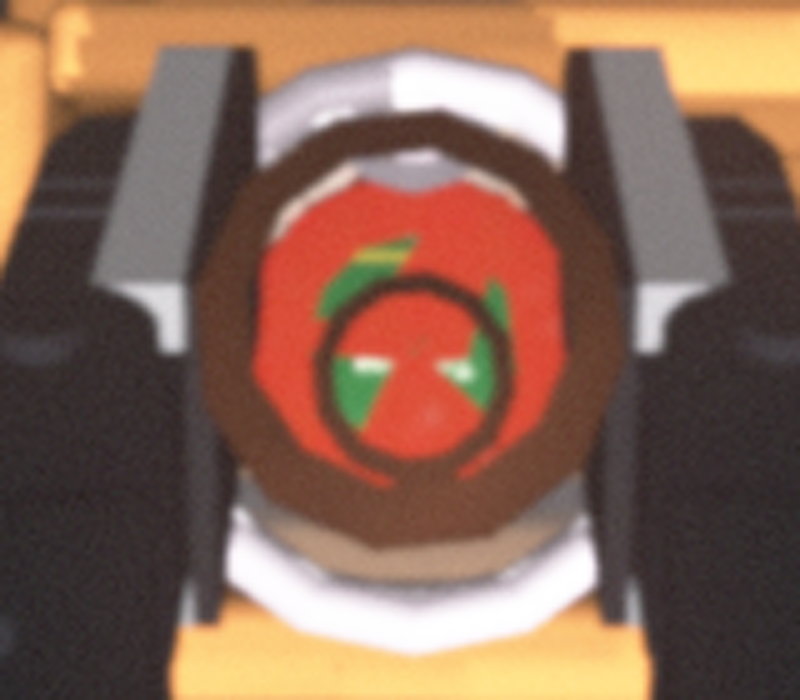

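```bash
python3 -m creep '[2,0,-3.5,0,10, 2,0,-3.5,0,10, 0,0,0,0,10]'
python3 - <<'E'
from h import *
im=optics.capture('wrist');cv2.imwrite('pics/w15.png',im[:,:,::-1]);crop('pics/w15.png',240,280,160,140,5,'pics/w15c.png')
E
```

```text
time: 17.17
tcp_pos: [0.4767, -0.1419, 0.2598]
ee_rot: [-3.141, 0.002, 3.07]
contact_force: [0.3, 0.4, -0.2]
width: 0.255
```

View pics/w15c.png

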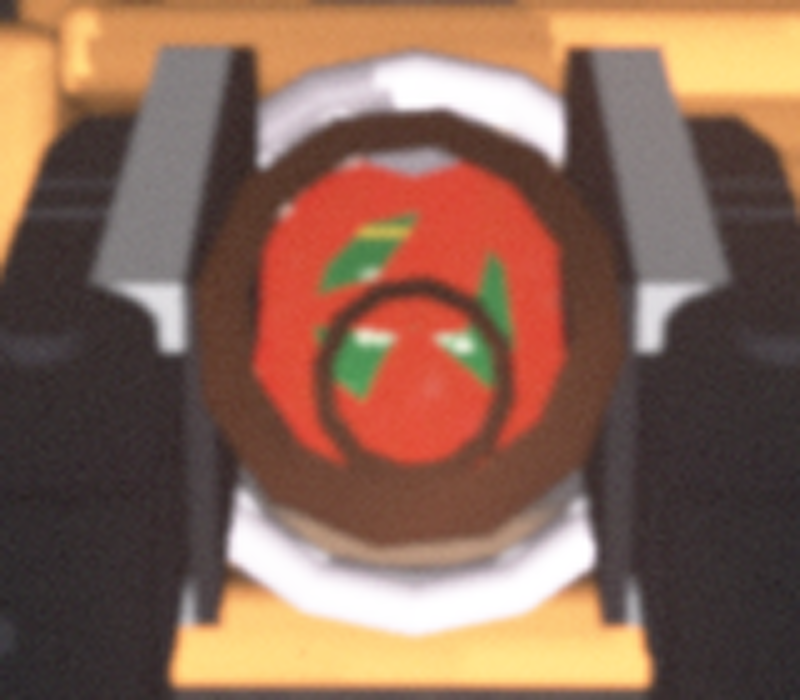

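```bash
python3 -m creep '[5,0,-8.7,0,10, 10,0,-17.3,0,10, 10,0,-17.3,0,10, 10,0,-17.3,0,10, 5,0,-12,0,10, 0,20,-10,0,10, 0,35,0,0,10, 0,35,0,0,10, 0,35,0,0,10, 0,35,0,0,10, 0,20,0,0,10, 0,0,0,0,10, 0,0,0,0,10]'
python3 - <<'E'
from h import *
im=optics.capture('wrist');cv2.imwrite('pics/w16.png',im[:,:,::-1])
im=optics.capture('scene');cv2.imwrite('pics/s16.png',im[:,:,::-1]);crop('pics/s16.png',280,185,140,125,5,'pics/s16c.png')
print(arm.sense()['tcp_pos'])
E
```

```text
time: 18.3
tcp_pos: [0.4491, 0.0413, 0.3421]
ee_rot: [-3.141, 0.0, 3.073]
contact_force: [0.4, -0.6, -1.4]
width: 0.255
[0.44909374 0.03999266 0.34199699]
```

View pics/w16.png

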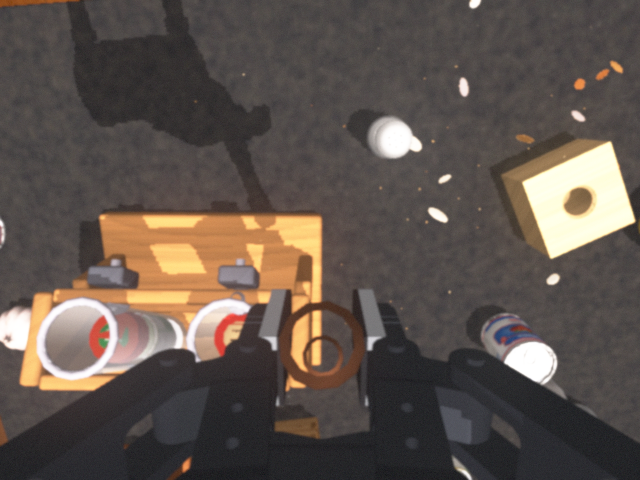

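View pics/s16c.png

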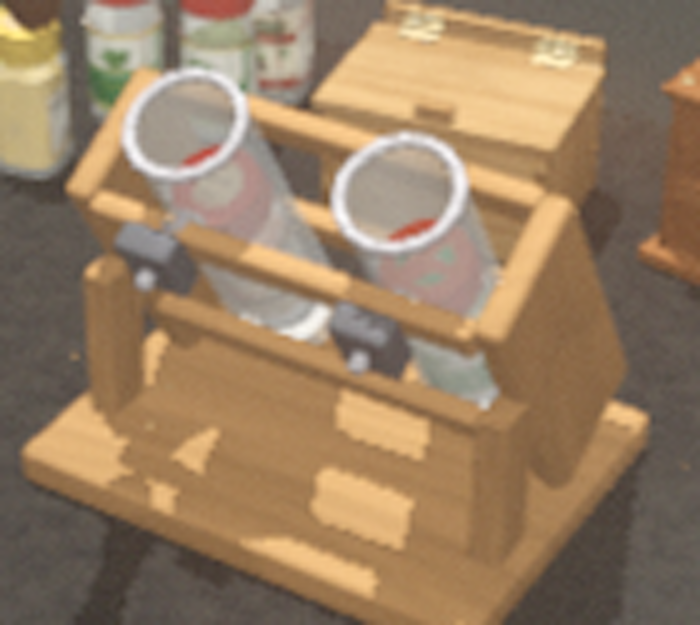

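```bash
python3 -m creep '[4,18,0,0,10, 8,34,0,0,10, 8,34,0,0,10, 8,34,0,0,10, 8,34,0,0,10, 8,34,0,0,10, 8,34,0,0,10, 5.5,22,15,0,10, 4,16.7,25,0,10, 0,0,30,0,10, 0,0,30,0,10, 0,0,20,0,10, 0,0,7,0,10, 0,0,0,0,10, 0,0,0,0,10]'
python3 - <<'E'
from h import *
im=optics.capture('wrist');cv2.imwrite('pics/w17.png',im[:,:,::-1]);crop('pics/w17.png',230,270,180,150,4,'pics/w17c.png')
im=optics.capture('side');cv2.imwrite('pics/d17.png',im[:,:,::-1]);crop('pics/d17.png',230,80,110,150,4,'pics/d17c.png')
W=cam('wrist');print(proj(W,[.4815,.301,.055]),arm.sense()['tcp_pos'])
E
```

```text
time: 19.65
tcp_pos: [0.4074, 0.3044, 0.2156]
ee_rot: [3.141, 0.001, 3.068]
contact_force: [0.7, -0.0, -0.7]
width: 0.257
[[323.1721517  305.85233612]] [0.40807023 0.30530646 0.21715384]
```

View pics/w17c.png

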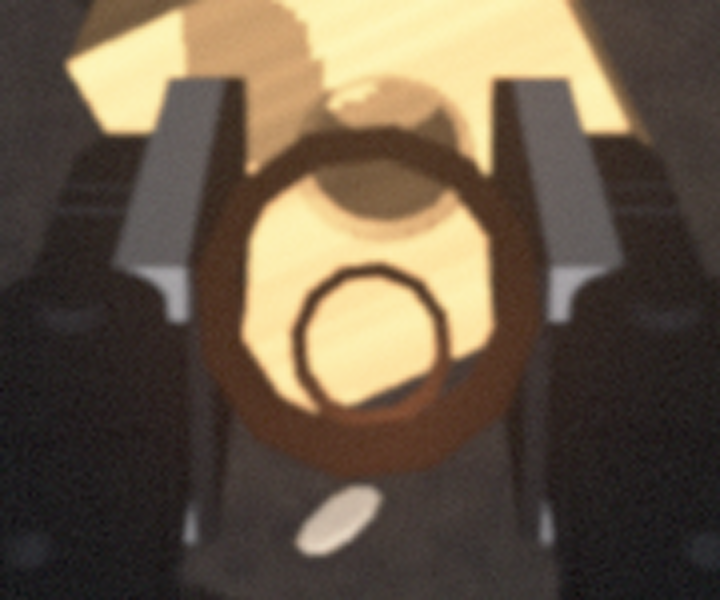

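View pics/d17c.png

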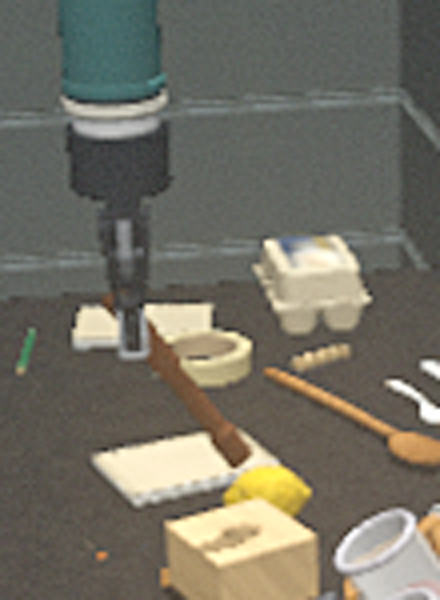

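```bash
python3 -m creep '[-4.5,2.4,0,0,10, 0,0,15,0,10, 0,0,15,0,10, 0,0,10,0,10, 0,0,7,0,10, 0,0,3,0,10, 0,0,0,0,10]'
python3 - <<'E'
from h import *
im=optics.capture('side');cv2.imwrite('pics/d18.png',im[:,:,::-1]);crop('pics/d18.png',250,120,80,110,5,'pics/d18c.png')
im=optics.capture('wrist');cv2.imwrite('pics/w18.png',im[:,:,::-1]);crop('pics/w18.png',230,270,180,150,4,'pics/w18c.png')
E
```

```text
time: 20.33
tcp_pos: [0.411, 0.3069, 0.1645]
ee_rot: [-3.141, -0.001, 3.07]
contact_force: [-0.1, 1.9, -0.9]
width: 0.254
```

View pics/d18c.png

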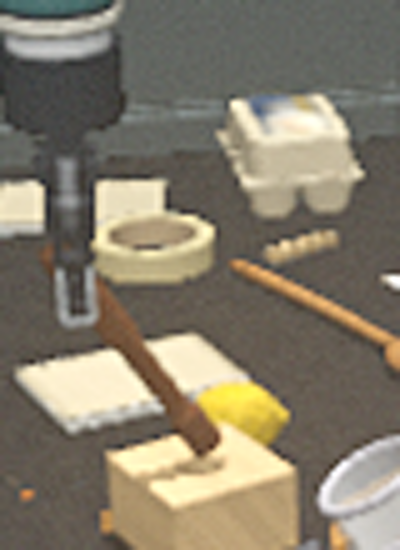

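View pics/w18c.png

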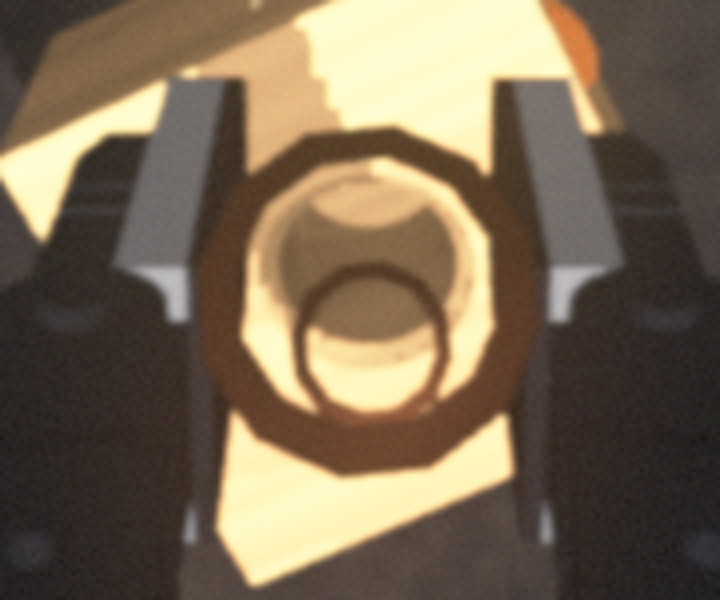

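Run:
```python
from h import *
m=optics.camera_model('wrist');T=np.array(m['tool_from_camera'])
c=((m['fx'],m['fy'],m['cx'],m['cy']),T[:3,:3],T[:3,3])
print(arm.sense()['tcp_pos'],onz(c,(321.5,336.8),arm.sense()['tcp_pos'][2]-.055),onz(c,(323,355.3),.098),onz(c,(323,355.3),.094))
```

```text
[0.41152954 0.30735299 0.16549924] [-0.07096997 -0.00060224  0.11049924] [-0.07708048  0.00034741  0.098     ] [-0.07463983  0.0003333   0.094     ]
```

```bash
python3 -m creep '[2.5,-1,4,0,10, 0,0,6,0,10, 0,0,5,0,10, 0,0,0,0,10]' 30; python3 -m creep '[0,0,4,0,10, 0,0,0,0,10]'
python3 - <<'E'
from h import *
im=optics.capture('side');cv2.imwrite('pics/d19.png',im[:,:,::-1]);crop('pics/d19.png',250,120,80,110,5,'pics/d19c.png')
im=optics.capture('wrist');cv2.imwrite('pics/w19.png',im[:,:,::-1]);crop('pics/w19.png',230,270,180,150,4,'pics/w19c.png')
E
```

```text
time: 20.77
tcp_pos: [0.4076, 0.3057, 0.1485]
ee_rot: [-3.14, -0.002, 3.07]
contact_force: [0.3, -0.3, -1.1]
width: 0.255
time: 20.93
tcp_pos: [0.4083, 0.306, 0.1451]
ee_rot: [-3.141, -0.001, 3.07]
contact_force: [0.4, -0.3, -1.7]
width: 0.254
```

View pics/d19c.png

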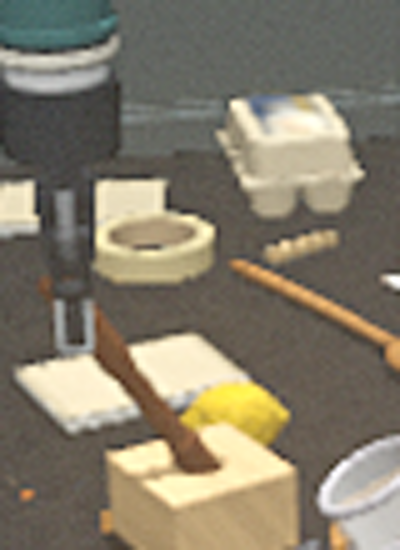

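View pics/w19c.png

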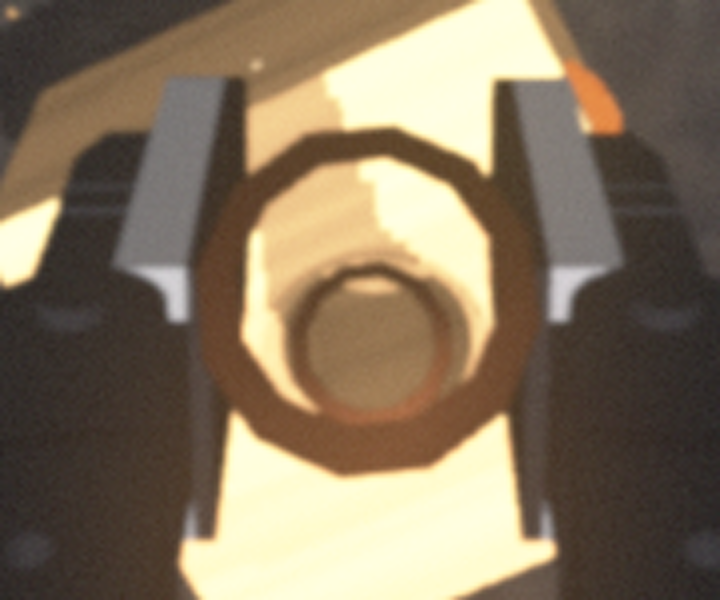

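```bash
python3 -m creep '[-8,0,-3.5,0,10, -8.5,0,-4,0,10, -8.7,0,-3.4,0,10, -9,0,-2.6,0,10]' 25;  python3 -m creep '[-9,0,-2,0,10, -9.2,0,-1.3,0,10, -9.4,0,-0.5,0,10, -9.4,0,0,0,10, 0,0,0,0,10]'
python3 - <<'E'
from h import *
im=optics.capture('side');cv2.imwrite('pics/d20.png',im[:,:,::-1]);crop('pics/d20.png',250,120,80,110,5,'pics/d20c.png')
im=optics.capture('wrist');cv2.imwrite('pics/w20.png',im[:,:,::-1])
E
```

```text
time: 21.37
tcp_pos: [0.4415, 0.3043, 0.1601]
ee_rot: [3.141, -0.004, 3.069]
contact_force: [-5.8, 1.3, 3.4]
width: 0.256
time: 21.78
tcp_pos: [0.481, 0.3013, 0.1636]
ee_rot: [3.141, 0.0, 3.069]
contact_force: [-2.0, 0.7, 0.6]
width: 0.252
```

View pics/d20c.png

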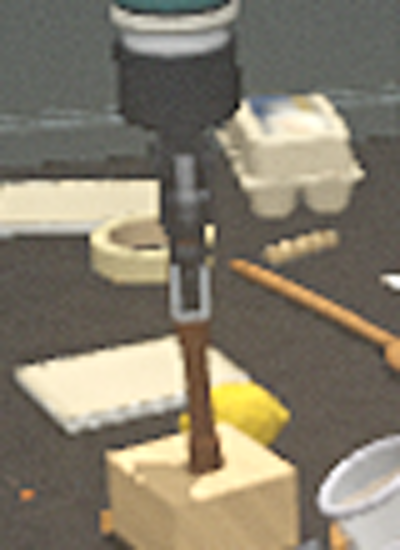

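View pics/w20.png

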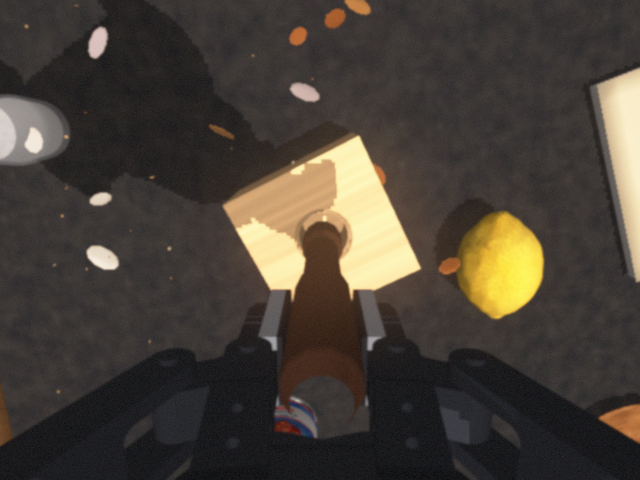

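```bash
python3 -m creep '[-2,0,4,0,10, -1.5,0,5,0,10, -1,0,5,0,10, 0,0,4,0,10]'; python3 -m creep '[0,0,4,0,10, 0,0,4,0,10, 0,0,2,0,10, 0,0,0,0,10]'; python3 -m creep '[0,0,2,0,10, 0,0,0,0,10]'
```

```text
time: 22.22
tcp_pos: [0.4832, 0.3008, 0.1442]
ee_rot: [-3.141, -0.002, 3.07]
contact_force: [-6.1, 2.5, 1.9]
width: 0.256
time: 22.55
tcp_pos: [0.4832, 0.3007, 0.134]
ee_rot: [-3.141, -0.002, 3.07]
contact_force: [-4.4, 2.4, -1.9]
width: 0.257
time: 22.72
tcp_pos: [0.4834, 0.3008, 0.1325]
ee_rot: [-3.141, -0.001, 3.07]
contact_force: [-4.3, 2.2, 0.3]
width: 0.256
```

```bash
python3 -m creep '[1.5,0,0,0,10, 0,0,0,0,10]'; python3 -m creep '[0,0,0,0,40, 0,0,0,0,40, 0,0,0,0,60, 0,0,0,0,80, 0,0,0,0,80, 0,0,0,0,80, 0,0,0,0,80, 0,0,0,0,80]'
python3 - <<'E'
from h import *
im=optics.capture('side');cv2.imwrite('pics/d21.png',im[:,:,::-1]);crop('pics/d21.png',250,120,80,110,5,'pics/d21c.png')
im=optics.capture('wrist');cv2.imwrite('pics/w21.png',im[:,:,::-1])
E
```

```text
time: 22.88
tcp_pos: [0.4825, 0.3008, 0.1326]
ee_rot: [-3.141, 0.0, 3.07]
contact_force: [-2.4, 0.7, -3.1]
width: 0.257
time: 23.55
tcp_pos: [0.4827, 0.3009, 0.1332]
ee_rot: [-3.142, 0.0, 3.07]
contact_force: [-0.2, 0.3, -0.9]
width: 0.936
```

View pics/d21c.png

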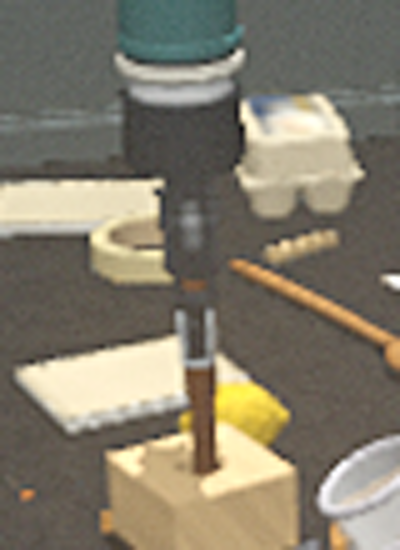

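View pics/w21.png

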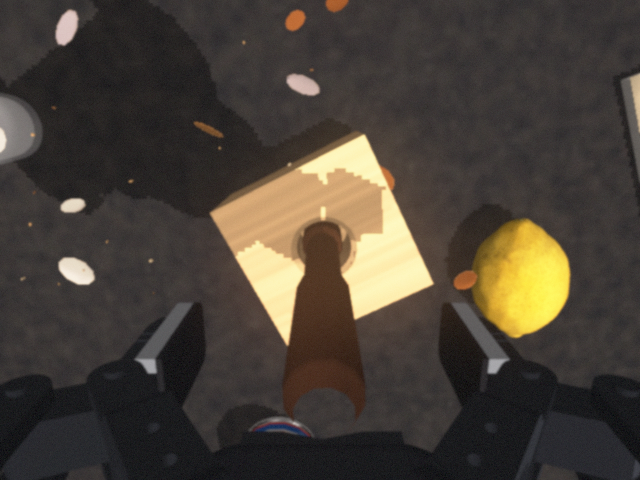

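Released, and the rod is standing in its hole clear of both pads. I'll lift straight up and check everything.

```bash
python3 -m creep '[0,0,-10,0,85, 0,0,-20,0,85, 0,0,-30,0,85, 0,0,-30,0,85, 0,0,-30,0,85, 0,0,0,0,85, 0,0,0,0,85]'
python3 - <<'E'
from h import *
im=optics.capture('side');cv2.imwrite('pics/d22.png',im[:,:,::-1]);crop('pics/d22.png',250,165,150,125,5,'pics/d22c.png')
im=optics.capture('scene');cv2.imwrite('pics/s22.png',im[:,:,::-1]);crop('pics/s22.png',165,180,160,120,5,'pics/s22c.png');crop('pics/s22.png',280,185,140,115,5,'pics/s22r.png')
E
```

```text
time: 24.23
tcp_pos: [0.4842, 0.3018, 0.257]
ee_rot: [3.138, 0.005, 3.07]
contact_force: [-0.7, -1.2, -0.2]
width: 0.996
```

View pics/d22c.png

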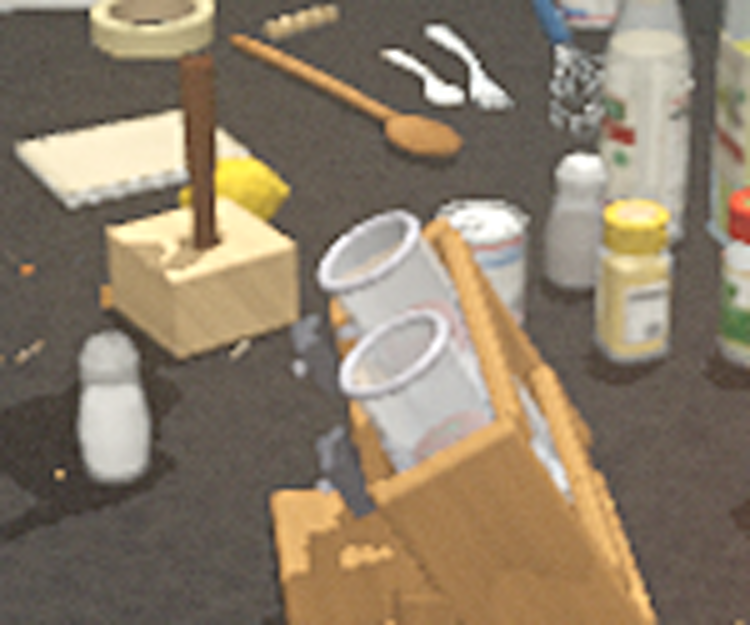

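View pics/s22c.png

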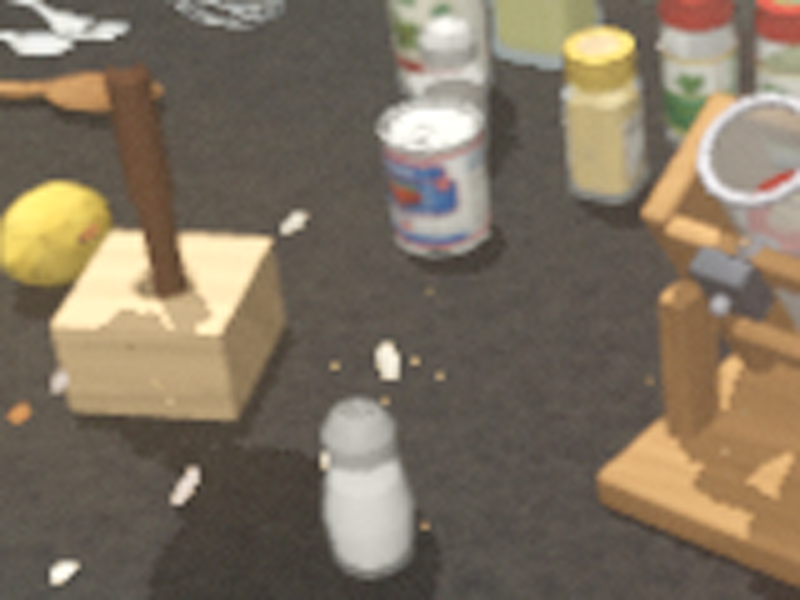

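View pics/s22r.png

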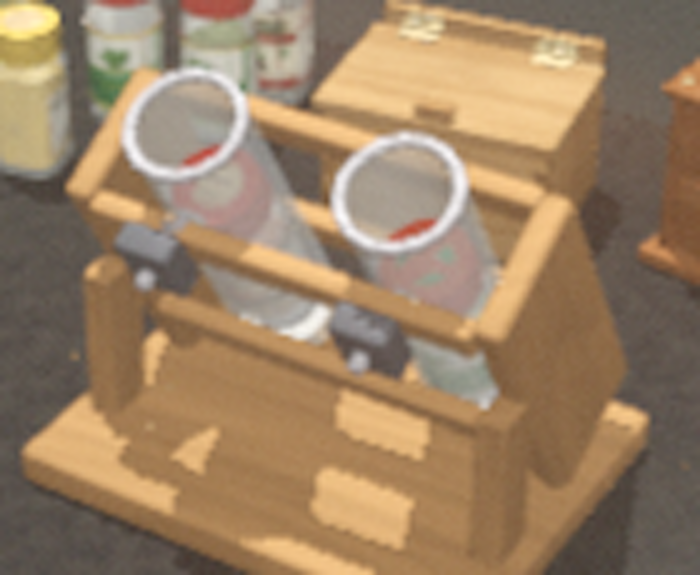

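```bash
python3 -c "
from station import ticket;print(ticket.close_job())"
```

```text
the job is handed in; nothing more can be done
None
```

I pressed both jars down with the rod, left tube first, stood the rod back in its block, and handed the job in at about 24 s of the 67 s allowed. The hand-in gives no verdict.

**Tilting the rod:** The moves cannot tilt the tool. I leaned the rod about 31° in the grip by levering it against its hole, then pushed along each tube's axis. Afterwards I brought it upright the same way.

**Pressing:** On both tubes the force climbed at roughly the cushion's stiffness near the bottom, and on backing off it dropped to zero with the lid staying down.
- **Left jar:** the wrist force peaked at about 36 N, higher than I intended. I was still taking 2 mm steps when the stop came up, 9 N below the 45 N limit.
- **Right jar:** I used finer steps and it peaked at about 31 N.

**Last checks:**
- **Jars:** both lids sat deep and in the same place in pictures about 6 s apart, and the steel nose was visible over each lid as I withdrew the rod. The plunger travel cannot be read directly, so bottoming and catching are inferred from force, travel and pictures.
- **Rod:** it stands almost upright in the hole, with its top back within a pixel of its starting place in the scene view and within a pixel or so in the side view.
- **Salt shaker:** it is where it was.
- **Tin:** I did not compare it against its starting picture, but the arm never went near it.
- **Gripper:** it is open and about 70 mm above the rod, touching nothing.

One disagreement: the fixed cameras put the left tube's mouth about 5 mm from where the wrist camera did. I used a fit dominated by the wrist camera, and the rod entered both tubes centred.

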